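# Load an amplifier module into the test fixture and screw its clamp down

## Robot

A 6-joint arm with a two-finger parallel gripper is mounted at the origin on a cart in front of the work surface, level with it; the furniture and walls round the work are solid. World frame = base frame: x ahead of the robot, y to its left, z up, the work surface at z = 0. Lengths are in m, angles in rad, forces in N, time in s.
With the tool pointing down it reaches from about 0.25 to 0.775 m from the base axis. Payload 4 kg.
Tool frame: the origin (TCP) lies at the very end of the fingers, on their centre line; the grasp point (between the pads) lies 19 mm behind it; z points along the fingers, x is the direction in which the jaws open and shut, and the axes are right-handed (so a half turn about z gives the same grasp; the last joint's range is limited). The gripper opens to 94 mm and grips with 3 to 60 N. Pads are 16 mm wide; open, the fingers measure 119 mm over their backs; the gripper's body (75 mm by 177 mm) begins 78 mm behind the grasp point.
Start: joints at [1.215, 0.087, 1.371, -0, 1.684, -0.103], TCP at [0.138, 0.533, 0.206] pointing down, gripper open.
Joint ranges: [-3.1, 3.1], [-0.76, 2.03], [0.27, 2.55], [-1.08, 4.22], [0.17, 2.65], [-2.57, 2.57]. Speed limits (rad/s): [2.79, 2.79, 3.14, 3.14, 3.14, 3.14].

## Interface

Orientations are given as [roll, pitch, yaw] about the fixed x, y, z axes, in that order (R = Rz(yaw) Ry(pitch) Rx(roll)).
In Python, from bench import robot, cams, ticket gives the robot as it stands.
- The arm moves only by the tool jog_arm, never from a script. Its argument "series" is a list of rows, each an object of numbers: "x", "y", "z": the shift along the tool's x, y, z in m; "rx", "ry", "rz": the turn, a rotation vector about the tool's x, y, z in degrees. A call has 1 to 12 rows; each row shifts and turns the pose as measured when the row begins, along the tool's axes as they then stand; what a row does not reach is not made up. A row lasts 1/12 s, in which the tool goes at most 41.7 mm and 7.16 degrees, less where a joint would pass 70% of its speed; a pose out of reach is approached as far as the arm can. A call with a gripper value outside its range is refused whole. "claw" is the opening, from 0 (shut) to 1 (fully open), set as the call begins (left out, the last holds). The fingers move at their own pace and stop on an object; the grip force is fixed at half the most. Time passes only in rows, so rows that do not move let the fingers close. It gives the time, the measured TCP pose, the force and the opening at its end, in the units of the state.
- robot.get_obs(): the state, without advancing time (a new reading comes with each control period).
- cams.snapshot(name): name is "side" or "top"; returns a dict with "img" (420x560x3 uint8, red, green, blue), "mtx" (3x3 intrinsics, pixels), "origin" and "attitude" of the camera in the world. Camera axes: x right, y down, z forward; pixel columns grow to the right and rows downward; lengths in m; the calibration is good to about 2 mm. A picture is of the moment at which its call begins. There is no depth.
- ticket.close_job(): hands the job in, once; it reports no verdict.
Trained networks look in a picture, given as the dict that the camera call returned (one of the last four; its "shot" number tells which), for a name from the list of things; names that differ only in an ending like _2 or _b are one class to them, and where a whole thing is asked for, a point or a joint stands for the part that bears it (a point fixed in the world has none). Each returns a list of dicts, best first, with "p" (0 to 1); they miss things now and then, are a little off and sometimes report something else, mostly with a low value. They report only what shows in the picture. A call takes as long as a camera call.
- cams.look_for(thing, picture): "bbox" ([left, top, width, height] in pixels, round what is visible of it).
The state is a dict: "time": time; "joint_positions": joint angles; "qvel": joint speeds; "joint_torque": joint torques, N m; "tool_pos": TCP position; "ee_rot": TCP orientation; "wrist_force": force on the tool from outside, world axes, zero at the start; "wrist_torque": the same for the moment, N m; "width": finger opening in m.
Only numpy, scipy, OpenCV 4.12 (cv2) and the standard library are available. Lean on these libraries where they do the work, as an engineer would, in place of code of your own. Each camera call takes 0.05 s, during which the arm holds its last target.

## Task

Take the top amplifier module off the pile of three and lay it flat on the mouth of the test fixture, lengthwise along the channel. Push it under the bridge until it is fully home against the connector block, then screw the knurled clamp knob down, regripping as often as needed, until the spring foot has met the module and the knob has gone about half a turn further, so that the module is firmly clamped. Leave the other two modules of the pile where they lie.

Things in the scene. Friction and masses are not known exactly. Their poses are not given: they have to be found in the camera images.
- module_top_center (a point): Centre (half-way up) of the top module of the pile, the one to load: a plain milled aluminium housing, 40 mm (its x) by 90 mm (its y, long axis) by 16 mm high (its z), about 0.15 kg. Either long end may go in first; this side stays up.
- module_mid_center (a point): Centre of the middle module of the pile, identical to the top one, directly beneath it; must stay where it is.
- module_low_center (a point): Centre of the lowest module of the pile, identical, lying on the table; must stay where it is.
- channel_home (a point): Where the module's centre lies when fully home: on the clamp screw's axis, 28 mm above the table, axes as the fixture. Stop face 45 mm behind it (-y). Channel 42 mm wide between steel rails 9 mm high, which begin at y = +25 mm; flared lead-ins widen it to about 61 mm at y = +54 mm. At home the module sticks out to y = +45 mm.
- channel_mouth (a point): On top of the bed (20 mm above the table), 90 mm from channel_home towards the mouth, mid-channel; same axes. A module laid with its centre above it lies on the bed with its nose between the lead-ins and free room for fingers at both sides; up to about 6 mm off the middle the lead-ins centre it as it is pushed.
- knob_grip (a point): Centre of the round knurled steel knob on top of the clamp screw, vertical axis, 34 mm in diameter and 22 mm high. At joint value 0 it is 90 mm above the table (underside 79 mm, top 101 mm); it sinks with the screw. Nothing but the slim screw is between the knob and the bridge.
- clamp_knob (a joint): Knob angle, rad: 0 fully raised, grows clockwise seen from above and lowers the foot 4 mm a turn (0.64 mm a rad); starts at 0 to 1.2. The foot meets a module at home at about 6.3 rad; then disc springs press, 3 N at first and 2 N more per mm (1.57 rad); end stop 11.8 rad. Needs 0.05 to 0.07 N m; stays where left.
- clamp_foot: The clamp foot under the bridge: a black disc 22 mm in diameter, origin at the centre of its flat underside; 40 mm above the table at joint value 0, the module's top at home is 36 mm above the table.
- module_top: The same top module as a body; origin at the centre of its underside, 8 mm below module_top_center; axes as there.
- fixture: The fixed test fixture; origin on the table under the clamp screw. y runs along the channel from the black connector block (the stop) to the open mouth, x across, z up. Finned dark metal bed 90 mm wide, flat top 20 mm above the table, from y = -66 to +140 mm; low table ears with a screw, under 14 mm high, stick out 20 mm at both ends.
- bridge_top (a point): Centre of the top of the bridge, 64 mm above the table, on the clamp screw's axis. The bridge is 22 mm along y and 88 mm along x, on two pillars beside the channel, clear height 34 mm above the bed; a brass bush and two screw heads rise to 68 mm.

How it is judged:
On the way, in this order (a step that is already met when the one before it is completed fails the run):
1. the top module, off the pile, lies flat on the bed of the fixture in front of the bridge (y of module_top_center in the frame of channel_home between 0.02 and 0.13 m and z of module_top_center in the frame of channel_home between -0.003 and 0.003 m and x of module_top_center in the frame of channel_home between -0.025 and 0.025 m), for 0.1 s.
2. the module is home against the connector block, the foot still clear of it (y of module_top_center in the frame of channel_home below 0.004 m and z of module_top_center in the frame of channel_home below 0.003 m and x of module_top_center in the frame of channel_home between -0.003 and 0.003 m and contact force between clamp_foot and module_top below 0.5 N), for 0.1 s.
At the end, for the whole second after the job is handed in: The top module lies flat in the channel, within 4 mm of fully home against the connector block and within 3 mm of the middle, at rest, and the clamp foot presses on it with more than 4 N (about 0.8 rad of the knob past first touch); the other two modules are within 15 mm of where they lay (y of module_top_center in the frame of channel_home between -0.004 and 0.004 m and z of module_top_center in the frame of channel_home between -0.003 and 0.003 m and x of module_top_center in the frame of channel_home between -0.003 and 0.003 m and angle between the y axis of module_top and the y axis of channel_home, either way round below 0.06 rad and angle between module_top's own z axis and vertical below 0.06 rad and contact force between clamp_foot and module_top above 4 N and linear speed of module_top below 0.01 m/s and distance of each of module_mid_center, module_low_center from where it was at the start of the episode below 0.015 m).
It fails at once if one of the other two modules is shifted by more than 15 mm (distance of any of module_mid_center, module_low_center from where it was at the start of the episode above 0.015 m).
It also fails if it takes over 72 s, if anything falls off the work surface, if the arm or the gripper's body presses on something with over 40 N, if the wrist force passes 120 N, or if a joint passes its speed limit or range.

## Working session

There is one attempt and no reset: what is moved stays moved. The work goes in short steps, Python scripts to look and compute and a tool call to move; the robot and the scene stay as the last step left them, time stands still between calls to the robot, and variables do not carry over. Pictures are saved under pics/ and viewed, and the job is handed in when it is done.

Besides the shell and the picture viewer there is one more tool, called after "Request:" as name(argument=value, ...), one argument or row to a line, values as JSON. jog_arm: Moves the arm, as the interface text tells. Its arguments: {"type":"object","properties":{"series":{"type":"array","items":{"type":"object","properties":{"x":{"type":"number"},"y":{"type":"number"},"z":{"type":"number"},"rx":{"type":"number"},"ry":{"type":"number"},"rz":{"type":"number"}}}},"claw":{"type":"number"}},"required":["series"]}

```bash
mkdir -p pics; ls; cat > h.py <<'E'
import numpy as np, cv2
from bench import robot, cams, ticket
from scipy.spatial.transform import Rotation as R
def snap(n,f):
    s=cams.snapshot(n); cv2.imwrite('pics/'+f,s['img'][:,:,::-1]); return s
def cam(s):
    a=np.array(s['attitude'],float)
    M=a if a.shape==(3,3) else R.from_euler('xyz',a).as_matrix()
    return np.array(s['mtx']),np.array(s['origin']),M
def ray(s,u,v,z):
    K,o,M=cam(s); d=M@np.linalg.solve(K,[u,v,1]); return o+d*(z-o[2])/d[2]
def proj(s,p):
    K,o,M=cam(s); c=M.T@(np.array(p)-o); q=K@c; return q[:2]/q[2]
E
python3 - <<'E'
from h import *
o=robot.get_obs(); print({k:np.round(v,3) for k,v in o.items()})
for n in('top','side'):
    s=snap(n,n+'0.png'); print(n,s['mtx'],s['origin'],s['attitude'])
    for t in('module_top','fixture','clamp_knob','clamp_foot','module_mid_center','bridge_top'):
        try: print(t,[(b['bbox'],round(b['p'],2)) for b in cams.look_for(t,s)][:3])
        except Exception as e: print(t,e)
E
```

```text
pics
{'time': np.float64(0.0), 'joint_positions': array([ 1.215,  0.088,  1.372, -0.   ,  1.684, -0.103]), 'qvel': array([-0.001,  0.   , -0.   , -0.001, -0.001,  0.001]), 'joint_torque': array([-0.0000e+00, -3.4017e+01, -3.0243e+01,  7.2000e-02,  3.3000e-02,
       -0.0000e+00]), 'tool_pos': array([0.137, 0.532, 0.204]), 'ee_rot': array([-3.141e+00,  2.000e-03,  1.318e+00]), 'wrist_force': array([ 0.741,  0.355, -1.087]), 'wrist_torque': array([ 0.031,  0.037, -0.01 ]), 'width': np.float64(0.094)}
top [[400.73097735   0.         276.77683353]
 [  0.         400.73097735 201.07157975]
 [  0.           0.           1.        ]] [0.28544939 0.05005794 0.94246679] [-2.92491524e+00  2.01212350e-03 -1.71337074e+00]
module_top [([152.0, 222.5, 42.1, 23.2], 0.65), ([330.9, 183.9, 104.3, 57.5], 0.59)]
fixture [([330.1, 182.9, 105.6, 57.4], 0.86)]
clamp_knob [([402.1, 194.3, 17.3, 12.5], 0.53)]
clamp_foot [([190.0, 225.6, 6.7, 17.0], 0.73), ([332.9, 183.5, 101.3, 57.9], 0.45)]
module_mid_center [([195.6, 234.0, -3.1, 2.8], 0.56)]
bridge_top [([328.6, 181.6, 109.3, 62.0], 0.69)]
side [[529.65990984   0.         276.15762138]
 [  0.         529.65990984 209.1067169 ]
 [  0.           0.           1.        ]] [1.29829974 0.40732325 0.9217851 ] [-2.29953827e+00  5.94548884e-04  1.96962854e+00]
module_top [([349.2, 237.9, 36.9, 24.8], 0.93)]
fixture [([139.8, 167.9, 87.5, 53.5], 0.76)]
clamp_knob [([160.5, 166.1, 12.6, 17.2], 0.47), ([343.0, 252.9, 36.4, 14.0], 0.38)]
clamp_foot []
module_mid_center [([342.1, 250.5, 37.6, 18.6], 0.5)]
bridge_top [([137.4, 166.2, 90.5, 55.9], 0.68)]
```

```bash
python3 - <<'E'
import cv2
a=cv2.imread('pics/top0.png');b=cv2.imread('pics/side0.png')
cv2.imwrite('pics/t0a.png',cv2.resize(a[160:260,310:450],None,fx=5.5,fy=5.5,interpolation=cv2.INTER_CUBIC))
cv2.imwrite('pics/t0b.png',cv2.resize(a[200:270,130:215],None,fx=8,fy=8,interpolation=cv2.INTER_CUBIC))
cv2.imwrite('pics/s0a.png',cv2.resize(b[150:240,120:250],None,fx=6,fy=6,interpolation=cv2.INTER_CUBIC))
cv2.imwrite('pics/s0b.png',cv2.resize(b[220:290,320:410],None,fx=8,fy=8,interpolation=cv2.INTER_CUBIC))
E
```

```text
(no output)
```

View pics/top0.png

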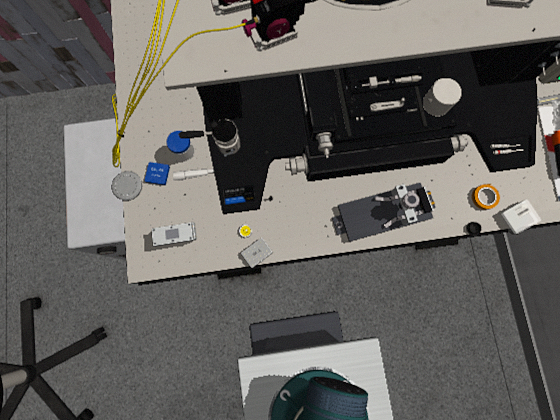

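View pics/side0.png

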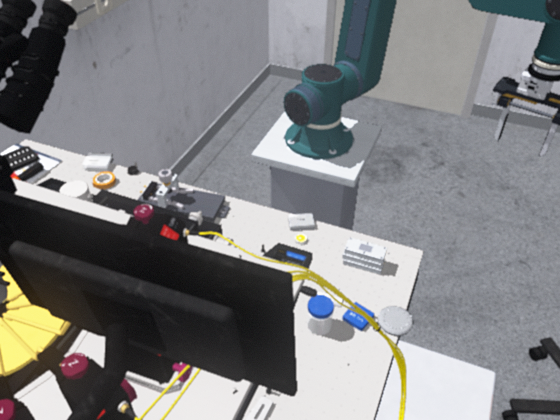

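View pics/t0a.png

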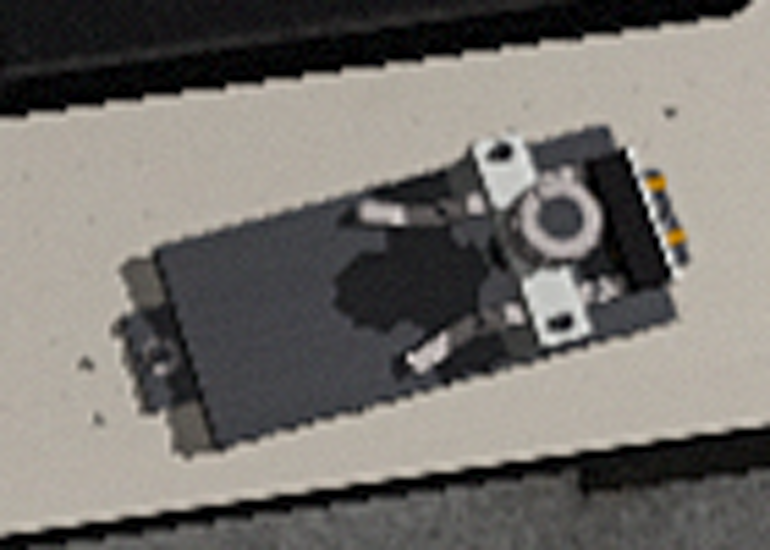

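View pics/t0b.png

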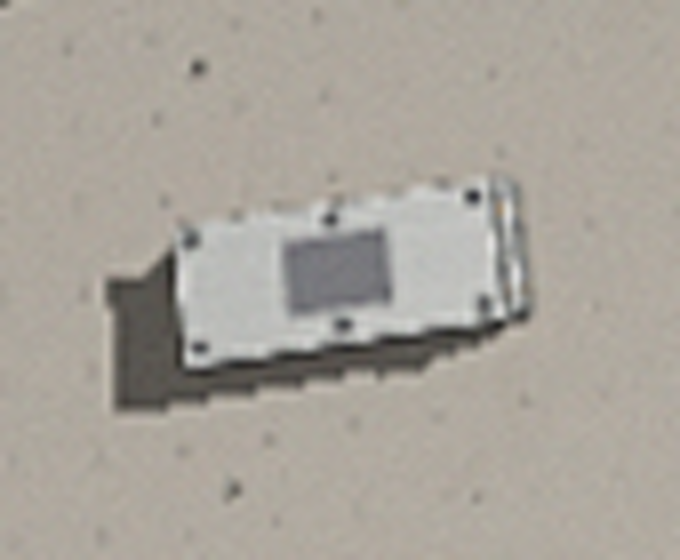

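View pics/s0a.png

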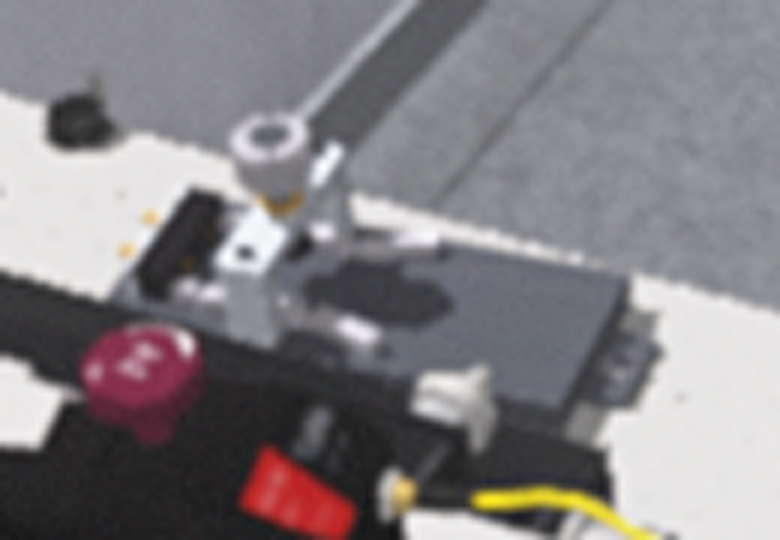

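View pics/s0b.png

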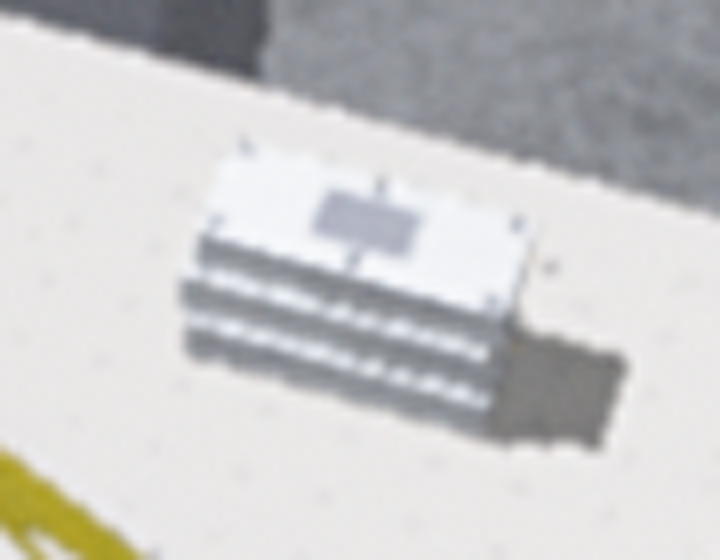

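The top view shows the pile at (174,234) and the fixture at (385,212), with its mouth to the left and the knob at (412,199). I'll fit both poses from corners in the two views.

```bash
cat > fit.py <<'E'
from h import *
from scipy.optimize import least_squares
import pickle
st,ss=None,None
S={n:cams.snapshot(n) for n in('top','side')}
un=lambda p,s,o:(np.array(p)+.5)/s-.5+np.array(o)
def fit(obs,x0):
    def f(q):
        c,s=np.cos(q[2]),np.sin(q[2]); r=[]
        for n,P,uv in obs:
            w=[q[0]+c*P[0]-s*P[1],q[1]+s*P[0]+c*P[1],P[2]]
            r.append(proj(S[n],w)-uv)
        return np.ravel(r)
    l=least_squares(f,x0,loss='soft_l1'); return l.x,np.round(f(l.x).reshape(-1,2),1)
tm=[un(p,8,(130,200)) for p in((177,232),(492,178),(500,322),(185,368))]
sm=[un(p,8,(320,220)) for p in((240,138),(532,232),(510,318),(200,238))]
for u in tm: print('mod top',ray(S['top'],*u,.048).round(4))
for u in sm: print('mod side',ray(S['side'],*u,.048).round(4))
tf=[un(p,5.5,(310,160)) for p in((158,250),(610,128),(680,318),(215,450))]
for u in tf: print('fix top',ray(S['top'],*u,.02).round(4))
k=un((560,220),5.5,(310,160)); print('knob',ray(S['top'],*k,.101).round(4))
k2=un((270,138),6,(120,150)); print('knob side',ray(S['side'],*k2,.101).round(4))
sf=[un(p,6,(120,150)) for p in((628,272),(565,415))]
for u in sf: print('fix side mouth corners',ray(S['side'],*u,.02).round(4))
E
python3 fit.py
```

```text
mod top [0.458  0.3118 0.048 ]
mod top [0.4607 0.2225 0.048 ]
mod top [0.4197 0.2242 0.048 ]
mod top [0.4194 0.3125 0.048 ]
mod side [0.4196 0.2228 0.048 ]
mod side [0.4239 0.3109 0.048 ]
mod side [0.459  0.3134 0.048 ]
mod side [0.4629 0.2242 0.048 ]
fix top [ 0.4566 -0.1188  0.02  ]
fix top [ 0.4819 -0.3217  0.02  ]
fix top [ 0.396  -0.3329  0.02  ]
fix top [ 0.3688 -0.1275  0.02  ]
knob [ 0.431  -0.2616  0.101 ]
knob side [ 0.4328 -0.2633  0.101 ]
fix side mouth corners [ 0.3689 -0.1334  0.02  ]
fix side mouth corners [ 0.4616 -0.1155  0.02  ]
```

```bash
python3 - <<'E'
import cv2
a=cv2.imread('pics/top0.png');b=cv2.imread('pics/side0.png')
cv2.imwrite('pics/t1a.png',cv2.resize(a[60:250,190:480],None,fx=2.7,fy=2.7,interpolation=cv2.INTER_CUBIC))
cv2.imwrite('pics/s1a.png',cv2.resize(b[150:400,0:330],None,fx=2.4,fy=2.4,interpolation=cv2.INTER_CUBIC))
E
```

```text
(no output)
```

View pics/t1a.png

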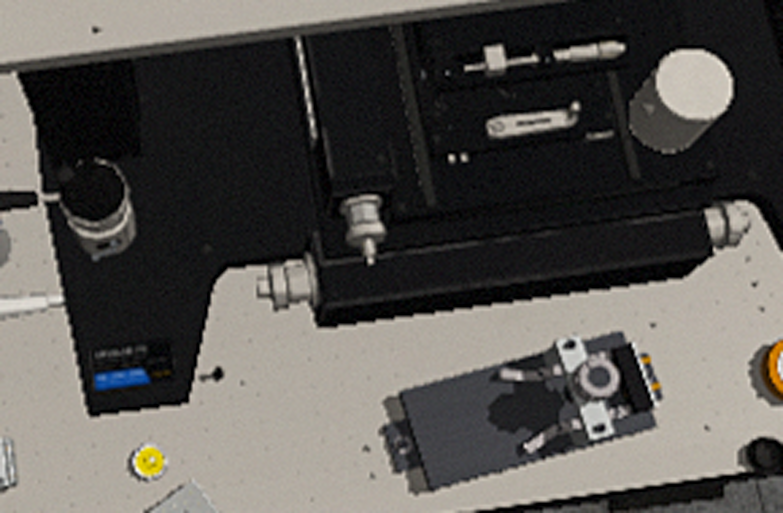

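View pics/s1a.png

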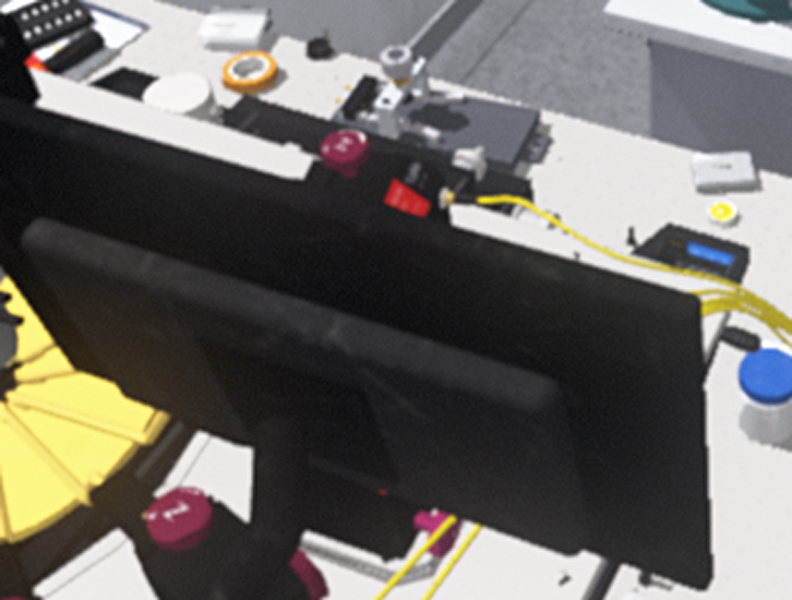

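```bash
cat >> h.py <<'E'
def tri(sa,ua,sb,ub):
    P=[]
    for s,u in((sa,ua),(sb,ub)):
        K,o,M=cam(s); T=K@np.hstack([M.T,(-M.T@o)[:,None]]); P.append(T)
    X=cv2.triangulatePoints(P[0],P[1],np.array(ua,float).reshape(2,1),np.array(ub,float).reshape(2,1))[:,0]
    return X[:3]/X[3]
E
python3 - <<'E'
from h import *
S={n:cams.snapshot(n) for n in('top','side')}
t=lambda p:((p[0]+.5)/2.7-.5+190,(p[1]+.5)/2.7-.5+60)
s=lambda p:((p[0]+.5)/2.4-.5,(p[1]+.5)/2.4-.5+150)
for p in((318,325),(520,303),(685,277)): print('bot',ray(S['top'],*t(p),0).round(3))
for p in((318,290),(520,265),(710,243)): print('topfront',[ray(S['top'],*t(p),z)[:2].round(3) for z in(0.03,.06,.1,.15)])
# side: bar upper corners
for p in((530,190),(240,97)): print('side',[ray(S['side'],*s(p),z)[:2].round(3) for z in (0,0.03,.06,.1,.15)])
print('tri shaft', tri(S['top'],t((280,283)),S['side'],s((470,162))).round(3))
print('tri barcorner', tri(S['top'],t((318,325)),S['side'],s((530,185))).round(3), tri(S['top'],t((318,290)),S['side'],s((530,185))).round(3))
E
```

```text
bot [ 0.532 -0.059  0.   ]
bot [ 0.527 -0.243  0.   ]
bot [ 0.529 -0.397  0.   ]
topfront [array([ 0.556, -0.061]), array([ 0.547, -0.057]), array([ 0.535, -0.052]), array([ 0.52 , -0.046])]
topfront [array([ 0.553, -0.241]), array([ 0.544, -0.231]), array([ 0.533, -0.219]), array([ 0.518, -0.203])]
topfront [array([ 0.549, -0.412]), array([ 0.541, -0.397]), array([ 0.529, -0.376]), array([ 0.515, -0.351])]
side [array([ 0.47 , -0.094]), array([ 0.497, -0.078]), array([ 0.524, -0.061]), array([ 0.56, -0.04]), array([ 0.604, -0.012])]
side [array([ 0.462, -0.467]), array([ 0.489, -0.439]), array([ 0.516, -0.41 ]), array([ 0.552, -0.372]), array([ 0.598, -0.325])]
tri shaft [ 0.563 -0.066  0.123]
tri barcorner [ 0.519 -0.059  0.062] [ 0.539 -0.052  0.084]
```

```bash
cat >> h.py <<'E'
import json
F0=np.array([.4315,-.2622]); FY=.128
def fx(x,y): c,s=np.cos(FY),np.sin(FY); return F0+[c*x-s*y,s*x+c*y]
def st():
    o=robot.get_obs(); print('t',round(float(o['time']),2),'p',np.round(o['tool_pos'],4),'r',np.round(o['ee_rot'],4),'w',round(float(o['width']),4),'F',np.round(o['wrist_force'],1),'T',np.round(o['wrist_torque'],2),'j',np.round(o['joint_positions'],2))
    d=np.array(o['tool_pos'][:2])-F0; c,s=np.cos(FY),np.sin(FY); print('fixture xy',np.round([c*d[0]+s*d[1],-s*d[0]+c*d[1]],4)); return o
def plan(p,yaw,N=12):
    o=st(); p0=np.array(o['tool_pos']); R0=R.from_euler('xyz',o['ee_rot']); R1=R.from_euler('xyz',[np.pi,0,yaw])
    from scipy.spatial.transform import Slerp
    Rs=Slerp([0,1],R.concatenate([R0,R1])); rows=[]
    for i in range(N):
        A=Rs(i/N);B=Rs((i+1)/N)
        d=A.inv().apply((np.array(p)-p0)/N); r=(A.inv()*B).as_rotvec(degrees=True)
        rows.append({k:round(float(v),4 if k in'xyz' else 2) for k,v in zip(['x','y','z','rx','ry','rz'],[*d,*r]) if abs(v)>(5e-5 if k in 'xyz' else .005)})
    print(json.dumps(rows))
E
python3 - <<'E'
from h import *
plan([.44,.268,.12],0,12)
E
```

```text
t 0.9 p [0.1376 0.5326 0.2055] r [-3.1416e+00 -2.0000e-04  1.3180e+00] w 0.0938 F [-0.1  0.2 -0.1] T [-0.08 -0.04 -0.  ] j [ 1.21  0.09  1.37  0.    1.68 -0.1 ]
fixture xy [-0.1901  0.8258]
[{"x": -0.015, "y": 0.0299, "z": 0.0071, "rz": 6.29}, {"x": -0.0117, "y": 0.0314, "z": 0.0071, "rz": 6.29}, {"x": -0.0082, "y": 0.0325, "z": 0.0071, "rz": 6.29}, {"x": -0.0046, "y": 0.0332, "z": 0.0071, "rz": 6.29}, {"x": -0.0009, "y": 0.0335, "z": 0.0071, "rz": 6.29}, {"x": 0.0028, "y": 0.0334, "z": 0.0071, "rz": 6.29}, {"x": 0.0064, "y": 0.0329, "z": 0.0071, "rz": 6.29}, {"x": 0.01, "y": 0.032, "z": 0.0071, "rz": 6.29}, {"x": 0.0134, "y": 0.0307, "z": 0.0071, "rz": 6.29}, {"x": 0.0167, "y": 0.029, "z": 0.0071, "rz": 6.29}, {"x": 0.0198, "y": 0.027, "z": 0.0071, "rz": 6.29}, {"x": 0.0226, "y": 0.0247, "z": 0.0071, "rz": 6.29}]
```

Request:
jog_arm(
  series=[
    {"x":-0.015,"y":0.03,"z":0.004,"rz":6.3},
    {"x":-0.012,"y":0.031,"z":0.004,"rz":6.3},
    {"x":-0.008,"y":0.0325,"z":0.004,"rz":6.3},
    {"x":-0.005,"y":0.033,"z":0.006,"rz":6.3},
    {"x":-0.001,"y":0.0335,"z":0.006,"rz":6.3},
    {"x":0.003,"y":0.0335,"z":0.007,"rz":6.3},
    {"x":0.006,"y":0.033,"z":0.007,"rz":6.3},
    {"x":0.01,"y":0.032,"z":0.007,"rz":6.3},
    {"x":0.013,"y":0.031,"z":0.007,"rz":6.3},
    {"x":0.017,"y":0.029,"z":0.007,"rz":6.3},
    {"x":0.02,"y":0.027,"z":0.007,"rz":6.3},
    {"x":0.0225,"y":0.025,"z":0.007,"rz":6.3},
  ],
  claw=1,
)

```text
invalid input
```

```bash
python3 - <<'E'
from h import *
plan([.44,.268,.10],0,4)
E
```

```text
t 0.9 p [0.1376 0.5326 0.2055] r [-3.1416e+00 -2.0000e-04  1.3180e+00] w 0.0938 F [-0.1  0.2 -0.1] T [-0.08 -0.04 -0.  ] j [ 1.21  0.09  1.37  0.    1.68 -0.1 ]
fixture xy [-0.1901  0.8258]
[{"x": -0.0451, "y": 0.0897, "z": 0.0264, "rz": 18.88}, {"x": -0.0137, "y": 0.0995, "z": 0.0264, "rz": 18.88}, {"x": 0.0193, "y": 0.0986, "z": 0.0264, "rz": 18.88}, {"x": 0.0501, "y": 0.087, "z": 0.0264, "rz": 18.88}]
```

Request:
jog_arm(
  series=[
    {"x":-0.015,"y":0.03,"z":0.004,"rx":0,"ry":0,"rz":6.3},
  ],
)

```text
time: 0.98
tool_pos: [0.1602, 0.513, 0.202]
ee_rot: [-3.139, -0.002, 1.212]
wrist_force: [0.5, -0.5, 0.3]
width: 0.0939
```

Request:
jog_arm(
  series=[
    {"x":-0.012,"y":0.031,"z":0.004,"rx":0,"ry":0,"rz":6.3},
    {"x":-0.008,"y":0.0325,"z":0.004,"rx":0,"ry":0,"rz":6.3},
    {"x":-0.005,"y":0.033,"z":0.006,"rx":0,"ry":0,"rz":6.3},
    {"x":-0.001,"y":0.0335,"z":0.006,"rx":0,"ry":0,"rz":6.3},
    {"x":0.003,"y":0.0335,"z":0.007,"rx":0,"ry":0,"rz":6.3},
    {"x":0.006,"y":0.033,"z":0.007,"rx":0,"ry":0,"rz":6.3},
    {"x":0.01,"y":0.032,"z":0.007,"rx":0,"ry":0,"rz":6.3},
    {"x":0.013,"y":0.031,"z":0.007,"rx":0,"ry":0,"rz":6.3},
    {"x":0.017,"y":0.029,"z":0.007,"rx":0,"ry":0,"rz":6.3},
    {"x":0.02,"y":0.027,"z":0.007,"rx":0,"ry":0,"rz":6.3},
    {"x":0.0225,"y":0.025,"z":0.007,"rx":0,"ry":0,"rz":6.3},
  ],
)

```text
time: 1.9
tool_pos: [0.4415, 0.2546, 0.1316]
ee_rot: [-3.131, -0.004, -0.05]
wrist_force: [0.6, 0.6, -1.1]
width: 0.0941
```

```bash
sed -i 's/ if abs(v)>(5e-5 if k in .xyz. else .005)}/}/' h.py; python3 - <<'E'
from h import *
plan([.44,.268,.10],0,4)
E
```

```text
t 1.9 p [0.4415 0.2546 0.1316] r [-3.1315 -0.0043 -0.0502] w 0.0941 F [ 0.6  0.6 -1.1] T [-0.04  0.07 -0.04] j [0.41 0.02 1.59 0.01 1.53 0.46]
fixture xy [0.0759 0.5113]
[{"x": -0.0006, "y": -0.0032, "z": 0.0079, "rx": -0.14, "ry": -0.06, "rz": -0.72}, {"x": -0.0005, "y": -0.0033, "z": 0.0079, "rx": -0.14, "ry": -0.06, "rz": -0.72}, {"x": -0.0005, "y": -0.0033, "z": 0.0079, "rx": -0.14, "ry": -0.06, "rz": -0.72}, {"x": -0.0004, "y": -0.0033, "z": 0.0079, "rx": -0.14, "ry": -0.06, "rz": -0.72}]
```

Request:
jog_arm(
  series=[
    {"x":-0.0005,"y":-0.0033,"z":0.008,"rx":-0.14,"ry":-0.06,"rz":-0.72},
    {"x":-0.0005,"y":-0.0033,"z":0.008,"rx":-0.14,"ry":-0.06,"rz":-0.72},
    {"x":-0.0005,"y":-0.0033,"z":0.008,"rx":-0.14,"ry":-0.06,"rz":-0.72},
    {"x":0,"y":-0.0033,"z":0.008,"rx":-0.14,"ry":-0.06,"rz":-0.72},
    {"x":0,"y":0,"z":0,"rx":0,"ry":0,"rz":0},
  ],
)

```text
time: 2.32
tool_pos: [0.4434, 0.2644, 0.0957]
ee_rot: [3.139, 0.001, -0.005]
wrist_force: [-0.7, -0.1, 0.6]
width: 0.0941
```

```bash
python3 - <<'E'
from h import *
s=snap('side','s2.png'); t=snap('top','t2.png')
a=s['img'][160:300,290:450,::-1]; cv2.imwrite('pics/s2a.png',cv2.resize(a,None,fx=4,fy=4,interpolation=2))
plan([.44,.268,.034],0,6)
E
```

```text
t 2.42 p [0.4441 0.2644 0.0973] r [ 3.1394e+00 -1.3000e-03 -6.1000e-03] w 0.094 F [0.  1.  0.6] T [-0.07  0.02  0.01] j [ 0.43  0.06  1.62 -0.    1.46  0.44]
fixture xy [0.0797 0.5207]
[{"x": -0.0007, "y": -0.0006, "z": 0.0105, "rx": 0.02, "ry": -0.01, "rz": -0.06}, {"x": -0.0007, "y": -0.0006, "z": 0.0105, "rx": 0.02, "ry": -0.01, "rz": -0.06}, {"x": -0.0007, "y": -0.0006, "z": 0.0105, "rx": 0.02, "ry": -0.01, "rz": -0.06}, {"x": -0.0007, "y": -0.0006, "z": 0.0106, "rx": 0.02, "ry": -0.01, "rz": -0.06}, {"x": -0.0007, "y": -0.0006, "z": 0.0106, "rx": 0.02, "ry": -0.01, "rz": -0.06}, {"x": -0.0007, "y": -0.0006, "z": 0.0106, "rx": 0.02, "ry": -0.01, "rz": -0.06}]
```

View pics/s2a.png

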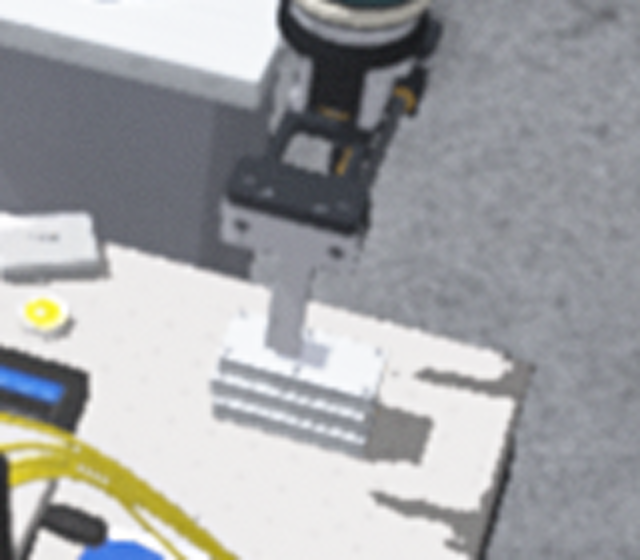

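View pics/t2.png

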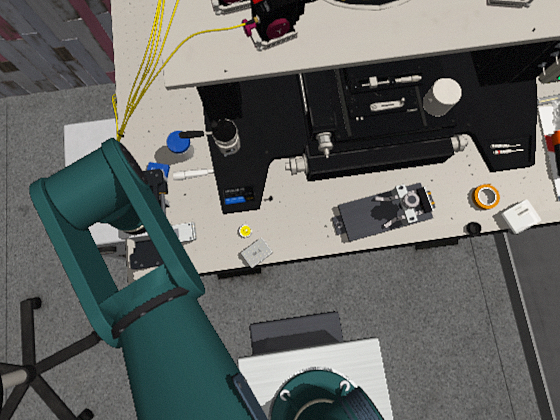

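Request:
jog_arm(
  series=[
    {"x":-0.0006,"y":-0.0006,"z":0.01,"rx":0,"ry":0,"rz":-0.06},
    {"x":-0.0006,"y":-0.0006,"z":0.01,"rx":0,"ry":0,"rz":-0.06},
    {"x":-0.0006,"y":-0.0006,"z":0.01,"rx":0,"ry":0,"rz":-0.06},
    {"x":-0.0006,"y":-0.0006,"z":0.01,"rx":0,"ry":0,"rz":-0.06},
    {"x":-0.0006,"y":-0.0006,"z":0.01,"rx":0,"ry":0,"rz":0},
    {"x":0,"y":-0.0006,"z":0.006,"rx":0,"ry":0,"rz":0},
    {"x":0,"y":0,"z":0,"rx":0,"ry":0,"rz":0},
  ],
)

```text
time: 3.0
tool_pos: [0.4396, 0.2706, 0.0368]
ee_rot: [3.14, -0.004, 0.004]
wrist_force: [-0.2, 0.2, 0.4]
width: 0.0938
```

```bash
python3 - <<'E'
from h import *
plan([.44,.268,.034],0,2)
E
```

```text
t 3.0 p [0.4396 0.2706 0.0368] r [ 3.1405 -0.0035  0.0038] w 0.0938 F [-0.2  0.2  0.4] T [-0.08  0.08 -0.03] j [ 0.44  0.11  1.69 -0.    1.34  0.44]
fixture xy [0.0761 0.5274]
[{"x": 0.0002, "y": 0.0013, "z": 0.0014, "rx": 0.03, "ry": -0.1, "rz": 0.11}, {"x": 0.0002, "y": 0.0013, "z": 0.0014, "rx": 0.03, "ry": -0.1, "rz": 0.11}]
```

Request:
jog_arm(
  series=[
    {"x":0,"y":0.0013,"z":0.001,"rx":0,"ry":-0.1,"rz":0.1},
    {"x":0,"y":0.0013,"z":0.001,"rx":0,"ry":-0.1,"rz":0.1},
  ],
)

```text
time: 3.17
tool_pos: [0.4392, 0.2677, 0.0338]
ee_rot: [3.14, 0.001, 0.0]
wrist_force: [-0.3, -0.2, 1.3]
width: 0.0943
```

Request:
jog_arm(
  series=[
    {"x":0,"y":0,"z":0,"rx":0,"ry":0,"rz":0},
    {"x":0,"y":0,"z":0,"rx":0,"ry":0,"rz":0},
    {"x":0,"y":0,"z":0,"rx":0,"ry":0,"rz":0},
    {"x":0,"y":0,"z":0,"rx":0,"ry":0,"rz":0},
    {"x":0,"y":0,"z":0,"rx":0,"ry":0,"rz":0},
    {"x":0,"y":0,"z":0,"rx":0,"ry":0,"rz":0},
    {"x":0,"y":0,"z":0,"rx":0,"ry":0,"rz":0},
    {"x":0,"y":0,"z":0,"rx":0,"ry":0,"rz":0},
  ],
  claw=0.05,
)

```text
time: 3.83
tool_pos: [0.4414, 0.2679, 0.0363]
ee_rot: [-3.141, -0.003, -0.001]
wrist_force: [0.2, 0.2, 0.3]
width: 0.044
```

```bash
python3 - <<'E'
from h import *
st()
E
```

```text
t 3.83 p [0.4414 0.2679 0.0363] r [-3.1413e+00 -3.1000e-03 -1.2000e-03] w 0.044 F [0.2 0.2 0.3] T [-0.12  0.02  0.02] j [ 0.44  0.11  1.69 -0.    1.34  0.44]
fixture xy [0.0775 0.5245]
```

Request:
jog_arm(
  series=[
    {"x":0,"y":0,"z":0.0015,"rx":0,"ry":0,"rz":0},
    {"x":0,"y":0,"z":0,"rx":0,"ry":0,"rz":0},
    {"x":0,"y":0,"z":0,"rx":0,"ry":0,"rz":0},
  ],
)

```text
time: 4.08
tool_pos: [0.4416, 0.2681, 0.0358]
ee_rot: [-3.141, -0.004, -0.001]
wrist_force: [0.3, 0.2, -1.7]
width: 0.0396
```

```bash
python3 - <<'E'
from h import *
st()
E
```

```text
t 4.08 p [0.4416 0.2681 0.0358] r [-3.1409e+00 -3.7000e-03 -1.0000e-03] w 0.0396 F [ 0.3  0.2 -1.7] T [-0.06  0.06  0.01] j [ 0.44  0.11  1.69 -0.    1.34  0.44]
fixture xy [0.0777 0.5247]
```

Gripped at 39.6 mm. Lift a little first and look.

Request:
jog_arm(
  series=[
    {"x":0,"y":0,"z":-0.006,"rx":0,"ry":0,"rz":0},
    {"x":0,"y":0,"z":-0.012,"rx":0,"ry":0,"rz":0},
    {"x":0,"y":0,"z":-0.02,"rx":0,"ry":0,"rz":0},
    {"x":0,"y":0,"z":-0.02,"rx":0,"ry":0,"rz":0},
    {"x":0,"y":0,"z":-0.02,"rx":0,"ry":0,"rz":0},
  ],
)

```text
time: 4.5
tool_pos: [0.4366, 0.2658, 0.1113]
ee_rot: [3.136, 0.01, -0.001]
wrist_force: [0.7, -0.2, -0.9]
width: 0.0395
```

```bash
python3 - <<'E'
from h import *
s=snap('side','s3.png')
a=s['img'][160:300,290:450,::-1]; cv2.imwrite('pics/s3a.png',cv2.resize(a,None,fx=4,fy=4,interpolation=2))
plan([*fx(0,.09),.10],FY,14)
E
```

```text
t 4.55 p [0.4395 0.2672 0.1167] r [ 3.1397e+00  1.9000e-03 -9.0000e-04] w 0.0397 F [1.1 1.1 1.1] T [-0.01 -0.05  0.03] j [ 0.44  0.04  1.59 -0.    1.51  0.44]
fixture xy [0.0755 0.5241]
[{"x": -0.0014, "y": 0.0314, "z": 0.0013, "rx": 0.01, "ry": 0.01, "rz": -0.53}, {"x": -0.0016, "y": 0.0314, "z": 0.0013, "rx": 0.01, "ry": 0.01, "rz": -0.53}, {"x": -0.0019, "y": 0.0314, "z": 0.0012, "rx": 0.01, "ry": 0.01, "rz": -0.53}, {"x": -0.0022, "y": 0.0314, "z": 0.0012, "rx": 0.01, "ry": 0.01, "rz": -0.53}, {"x": -0.0025, "y": 0.0314, "z": 0.0012, "rx": 0.01, "ry": 0.01, "rz": -0.53}, {"x": -0.0028, "y": 0.0313, "z": 0.0012, "rx": 0.01, "ry": 0.01, "rz": -0.53}, {"x": -0.0031, "y": 0.0313, "z": 0.0012, "rx": 0.01, "ry": 0.01, "rz": -0.53}, {"x": -0.0034, "y": 0.0313, "z": 0.0012, "rx": 0.01, "ry": 0.01, "rz": -0.53}, {"x": -0.0037, "y": 0.0313, "z": 0.0012, "rx": 0.01, "ry": 0.01, "rz": -0.53}, {"x": -0.004, "y": 0.0312, "z": 0.0012, "rx": 0.01, "ry": 0.01, "rz": -0.53}, {"x": -0.0042, "y": 0.0312, "z": 0.0012, "rx": 0.01, "ry": 0.01, "rz": -0.53}, {"x": -0.0045, "y": 0.0311, "z": 0.0012, "rx": 0.01, "ry": 0.01, "rz": -0.53}, {"x": -0.0048, "y": 0.0311, "z": 0.0012, "rx": 0.01, "ry": 0.01, "rz": -0.53}, {"x": -0.0051, "y": 0.0311, "z": 0.0012, "rx": 0.01, "ry": 0.01, "rz": -0.53}]
```

View pics/s3a.png

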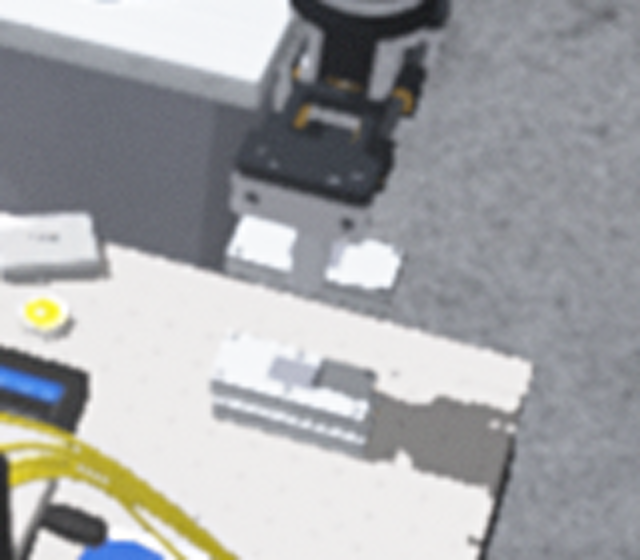

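Request:
jog_arm(
  series=[
    {"x":-0.001,"y":0.02,"z":0,"rx":0,"ry":0,"rz":-0.6},
    {"x":-0.0015,"y":0.032,"z":0,"rx":0,"ry":0,"rz":-0.6},
    {"x":-0.002,"y":0.032,"z":0,"rx":0,"ry":0,"rz":-0.6},
    {"x":-0.002,"y":0.032,"z":0,"rx":0,"ry":0,"rz":-0.6},
    {"x":-0.0025,"y":0.032,"z":0,"rx":0,"ry":0,"rz":-0.6},
    {"x":-0.003,"y":0.032,"z":0,"rx":0,"ry":0,"rz":-0.6},
    {"x":-0.003,"y":0.032,"z":0,"rx":0,"ry":0,"rz":-0.6},
    {"x":-0.003,"y":0.032,"z":0,"rx":0,"ry":0,"rz":-0.6},
    {"x":-0.0035,"y":0.032,"z":0,"rx":0,"ry":0,"rz":-0.6},
    {"x":-0.004,"y":0.032,"z":0,"rx":0,"ry":0,"rz":-0.6},
    {"x":-0.004,"y":0.032,"z":0,"rx":0,"ry":0,"rz":-0.6},
  ],
)

```text
time: 5.47
tool_pos: [0.433, -0.0807, 0.1228]
ee_rot: [-3.14, -0.017, 0.134]
wrist_force: [0.8, -0.0, -0.2]
width: 0.0396
```

```bash
python3 - <<'E'
from h import *
plan([*fx(0,.09),.08],FY,5)
E
```

```text
t 5.47 p [ 0.433  -0.0807  0.1228] r [-3.1396 -0.0168  0.1342] w 0.0396 F [ 0.8 -0.  -0.2] T [-0.05  0.02 -0.  ] j [-0.32 -0.14  1.76  0.01  1.51 -0.46]
fixture xy [0.0247 0.1799]
[{"x": -0.0052, "y": 0.018, "z": 0.0084, "rx": -0.02, "ry": -0.19, "rz": 0.07}, {"x": -0.0051, "y": 0.018, "z": 0.0085, "rx": -0.02, "ry": -0.19, "rz": 0.07}, {"x": -0.0051, "y": 0.018, "z": 0.0085, "rx": -0.02, "ry": -0.19, "rz": 0.07}, {"x": -0.005, "y": 0.018, "z": 0.0085, "rx": -0.02, "ry": -0.19, "rz": 0.07}, {"x": -0.005, "y": 0.018, "z": 0.0085, "rx": -0.02, "ry": -0.19, "rz": 0.07}]
```

Request:
jog_arm(
  series=[
    {"x":-0.005,"y":0.018,"z":0.007,"rx":0,"ry":-0.2,"rz":0.1},
    {"x":-0.005,"y":0.018,"z":0.008,"rx":0,"ry":-0.2,"rz":0.1},
    {"x":-0.005,"y":0.018,"z":0.008,"rx":0,"ry":-0.2,"rz":0.1},
    {"x":-0.005,"y":0.018,"z":0.008,"rx":0,"ry":-0.2,"rz":0},
    {"x":-0.005,"y":0.015,"z":0.008,"rx":0,"ry":-0.2,"rz":0},
    {"x":0,"y":0,"z":0,"rx":0,"ry":0,"rz":0},
    {"x":0,"y":0,"z":0,"rx":0,"ry":0,"rz":0},
  ],
)

```text
time: 6.05
tool_pos: [0.4188, -0.182, 0.0842]
ee_rot: [3.138, -0.004, 0.118]
wrist_force: [-0.4, -0.3, -1.0]
width: 0.0398
```

```bash
python3 - <<'E'
from h import *
s=snap('side','s4.png');t=snap('top','t4.png')
cv2.imwrite('pics/s4a.png',cv2.resize(s['img'][120:250,100:260,::-1],None,fx=4.5,fy=4.5,interpolation=2))
plan([*fx(0,.091),.03],FY,6)
E
```

```text
t 6.15 p [ 0.419  -0.1814  0.0845] r [ 3.138  -0.004   0.1194] w 0.0396 F [ 0.1  0.  -1.3] T [-0.09  0.02  0.02] j [-0.53 -0.07  1.77 -0.    1.43 -0.65]
fixture xy [-0.002   0.0817]
[{"x": 0.0003, "y": -0.0016, "z": 0.0091, "rx": 0.03, "ry": -0.04, "rz": -0.08}, {"x": 0.0003, "y": -0.0016, "z": 0.0091, "rx": 0.03, "ry": -0.04, "rz": -0.08}, {"x": 0.0003, "y": -0.0016, "z": 0.0091, "rx": 0.03, "ry": -0.04, "rz": -0.08}, {"x": 0.0003, "y": -0.0016, "z": 0.0091, "rx": 0.03, "ry": -0.04, "rz": -0.08}, {"x": 0.0003, "y": -0.0016, "z": 0.0091, "rx": 0.03, "ry": -0.04, "rz": -0.08}, {"x": 0.0003, "y": -0.0015, "z": 0.0091, "rx": 0.03, "ry": -0.04, "rz": -0.08}]
```

View pics/s4a.png

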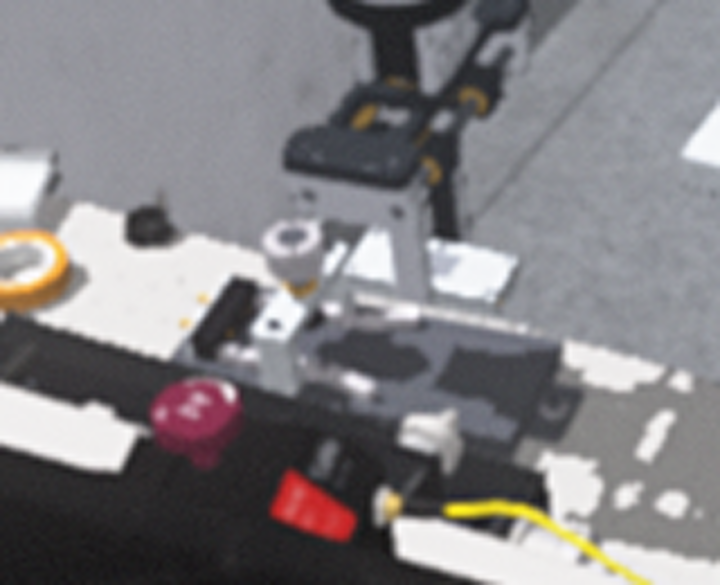

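View pics/t4.png

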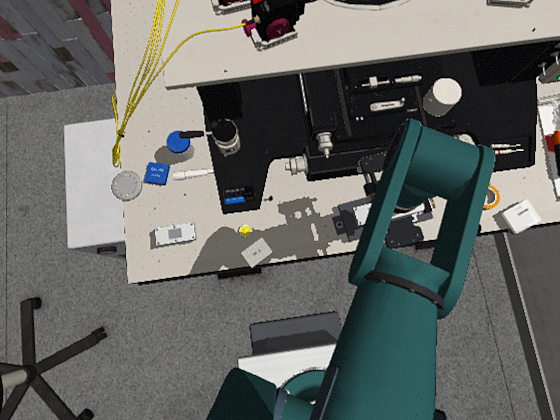

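Request:
jog_arm(
  series=[
    {"x":0.0005,"y":-0.004,"z":0.006,"rx":0,"ry":0,"rz":-0.1},
    {"x":0.0005,"y":-0.004,"z":0.008,"rx":0,"ry":0,"rz":-0.1},
    {"x":0.0005,"y":-0.002,"z":0.01,"rx":0,"ry":0,"rz":-0.1},
    {"x":0,"y":0,"z":0.01,"rx":0,"ry":0,"rz":-0.1},
    {"x":0,"y":0,"z":0.01,"rx":0,"ry":0,"rz":0},
    {"x":0,"y":0,"z":0.006,"rx":0,"ry":0,"rz":0},
    {"x":0,"y":0,"z":0,"rx":0,"ry":0,"rz":0},
  ],
)

```text
time: 6.73
tool_pos: [0.4208, -0.1662, 0.0304]
ee_rot: [3.138, -0.007, 0.134]
wrist_force: [0.1, 1.3, -1.2]
width: 0.0395
```

```bash
python3 - <<'E'
from h import *
plan([*fx(0,.092),.025],FY,3)
E
```

```text
t 6.73 p [ 0.4208 -0.1662  0.0304] r [ 3.1378 -0.0065  0.1339] w 0.0395 F [ 0.1  1.3 -1.2] T [-0.09  0.08  0.02] j [-0.5  -0.03  1.85  0.    1.32 -0.64]
fixture xy [0.0017 0.0965]
[{"x": -0.0006, "y": 0.0015, "z": 0.0018, "rx": 0.07, "ry": -0.12, "rz": 0.11}, {"x": -0.0006, "y": 0.0015, "z": 0.0018, "rx": 0.07, "ry": -0.12, "rz": 0.11}, {"x": -0.0006, "y": 0.0015, "z": 0.0018, "rx": 0.07, "ry": -0.12, "rz": 0.11}]
```

Request:
jog_arm(
  series=[
    {"x":-0.0005,"y":0.0015,"z":0.002,"rx":0.1,"ry":-0.1,"rz":0.1},
    {"x":-0.0005,"y":0.0015,"z":0.002,"rx":0.1,"ry":-0.1,"rz":0.1},
    {"x":-0.0005,"y":0,"z":0.001,"rx":0,"ry":-0.1,"rz":0},
  ],
)

```text
time: 6.98
tool_pos: [0.4194, -0.1695, 0.0242]
ee_rot: [-3.141, 0.0, 0.13]
wrist_force: [-0.4, -1.2, -0.6]
width: 0.0394
```

```bash
python3 - <<'E'
from h import *
s=snap('side','s5.png')
cv2.imwrite('pics/s5a.png',cv2.resize(s['img'][140:240,110:250,::-1],None,fx=5.5,fy=5.5,interpolation=2))
plan([*fx(0,.092),.025],FY,3)
E
```

```text
t 7.03 p [ 0.4193 -0.1694  0.0241] r [-3.1407e+00  6.0000e-04  1.3030e-01] w 0.0399 F [ 0.4 -0.4 -1.4] T [-0.11  0.07 -0.07] j [-0.51 -0.02  1.85  0.    1.31 -0.64]
fixture xy [-0.0003  0.0936]
[{"x": 0.0001, "y": 0.0005, "z": -0.0003, "rx": -0.02, "ry": 0.01, "rz": 0.04}, {"x": 0.0001, "y": 0.0005, "z": -0.0003, "rx": -0.02, "ry": 0.01, "rz": 0.04}, {"x": 0.0001, "y": 0.0005, "z": -0.0003, "rx": -0.02, "ry": 0.01, "rz": 0.04}]
```

View pics/s5a.png

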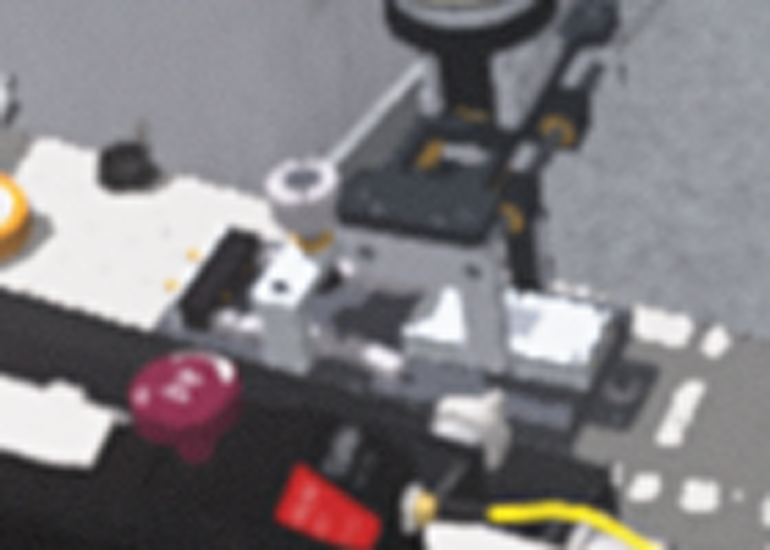

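Request:
jog_arm(
  series=[
    {"x":0,"y":0,"z":0.001,"rx":0,"ry":0,"rz":0},
    {"x":0,"y":0,"z":0.001,"rx":0,"ry":0,"rz":0},
  ],
)

```text
time: 7.2
tool_pos: [0.4198, -0.1698, 0.0238]
ee_rot: [-3.141, -0.0, 0.13]
wrist_force: [-3.4, 1.4, 5.0]
width: 0.0396
```

```bash
python3 - <<'E'
from h import *
st()
E
```

```text
t 7.2 p [ 0.4198 -0.1698  0.0238] r [-3.1408e+00 -4.0000e-04  1.2970e-01] w 0.0396 F [-3.4  1.4  5. ] T [0.34 0.52 0.03] j [-0.51 -0.02  1.85  0.    1.31 -0.64]
fixture xy [0.0002 0.0931]
```

Request:
jog_arm(
  series=[
    {"x":0,"y":0,"z":0,"rx":0,"ry":0,"rz":0},
    {"x":0,"y":0,"z":0,"rx":0,"ry":0,"rz":0},
    {"x":0,"y":0,"z":0,"rx":0,"ry":0,"rz":0},
    {"x":0,"y":0,"z":0,"rx":0,"ry":0,"rz":0},
  ],
  claw=0.65,
)

```text
time: 7.53
tool_pos: [0.4215, -0.1711, 0.0253]
ee_rot: [3.139, -0.004, 0.129]
wrist_force: [0.1, -0.2, 0.0]
width: 0.06
```

Request:
jog_arm(
  series=[
    {"x":0,"y":0,"z":-0.01,"rx":0,"ry":0,"rz":0},
    {"x":0,"y":0,"z":-0.02,"rx":0,"ry":0,"rz":0},
    {"x":0,"y":0,"z":-0.02,"rx":0,"ry":0,"rz":0},
  ],
)

```text
time: 7.78
tool_pos: [0.4178, -0.1692, 0.0728]
ee_rot: [-3.138, 0.004, 0.129]
wrist_force: [0.6, -0.7, -0.2]
width: 0.0611
```

```bash
python3 - <<'E'
from h import *
plan([*fx(0,.17),.06],FY,4)
E
```

```text
t 7.78 p [ 0.4178 -0.1692  0.0728] r [-3.1378  0.0043  0.1292] w 0.0611 F [ 0.6 -0.7 -0.2] T [-0.11  0.02 -0.03] j [-0.51 -0.06  1.79  0.    1.42 -0.64]
fixture xy [-0.0017  0.094 ]
[{"x": 0.0005, "y": -0.019, "z": 0.0033, "rx": -0.05, "ry": 0.06, "rz": 0.02}, {"x": 0.0005, "y": -0.019, "z": 0.0033, "rx": -0.05, "ry": 0.06, "rz": 0.02}, {"x": 0.0004, "y": -0.019, "z": 0.0032, "rx": -0.05, "ry": 0.06, "rz": 0.02}, {"x": 0.0004, "y": -0.019, "z": 0.0032, "rx": -0.05, "ry": 0.06, "rz": 0.02}]
```

Request:
jog_arm(
  series=[
    {"x":0.0005,"y":-0.019,"z":0,"rx":0,"ry":0,"rz":0},
    {"x":0.0005,"y":-0.019,"z":0,"rx":0,"ry":0.1,"rz":0},
    {"x":0.0005,"y":-0.019,"z":0.003,"rx":0,"ry":0.1,"rz":0},
    {"x":0.0005,"y":-0.012,"z":0.005,"rx":0,"ry":0,"rz":0},
    {"x":0,"y":0,"z":0.01,"rx":0,"ry":0,"rz":0},
    {"x":0,"y":0,"z":0.01,"rx":0,"ry":0,"rz":0},
  ],
  claw=0,
)

```text
time: 8.28
tool_pos: [0.4186, -0.1023, 0.0571]
ee_rot: [3.132, -0.02, 0.128]
wrist_force: [-1.0, -1.1, -0.4]
width: 0.0247
```

```bash
python3 - <<'E'
from h import *
s=snap('side','s6.png');t=snap('top','t6.png')
a=cv2.resize(s['img'][150:240,120:250,::-1],None,fx=4.5,fy=4.5,interpolation=2)
b=cv2.resize(t['img'][170:260,320:450,::-1],None,fx=4.5,fy=4.5,interpolation=2)
cv2.imwrite('pics/c6.png',cv2.vconcat([a,b])[:,:, :][::1][:810]); cv2.imwrite('pics/s6a.png',a); cv2.imwrite('pics/t6a.png',b)
plan([*fx(0,.165),.028],FY,3)
E
```

```text
t 8.38 p [ 0.4169 -0.1021  0.055 ] r [ 3.1349 -0.015   0.1264] w 0.0165 F [ 0.3 -0.2 -0.4] T [ 0.    0.08 -0.  ] j [-0.37 -0.12  1.88  0.    1.37 -0.5 ]
fixture xy [0.0059 0.1607]
[{"x": -0.0021, "y": -0.0015, "z": 0.009, "rx": 0.13, "ry": -0.29, "rz": -0.03}, {"x": -0.0021, "y": -0.0015, "z": 0.009, "rx": 0.13, "ry": -0.29, "rz": -0.03}, {"x": -0.002, "y": -0.0015, "z": 0.009, "rx": 0.13, "ry": -0.29, "rz": -0.03}]
```

View pics/s6a.png

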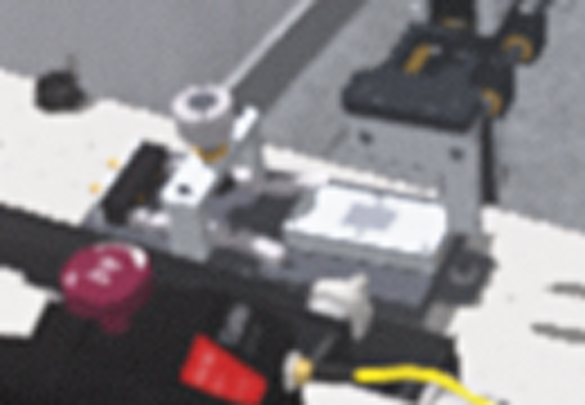

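View pics/t6a.png

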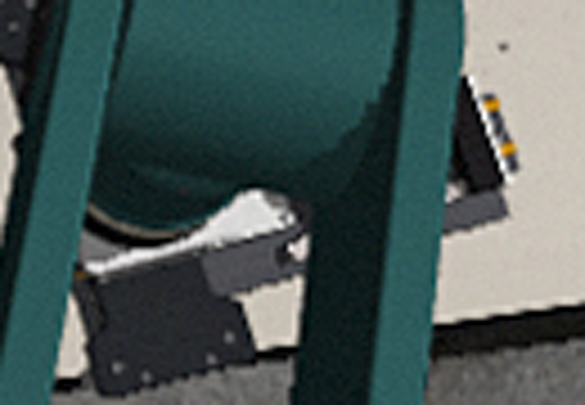

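Request:
jog_arm(
  series=[
    {"x":-0.002,"y":-0.001,"z":0.009,"rx":0.1,"ry":-0.3,"rz":0},
    {"x":-0.002,"y":-0.001,"z":0.009,"rx":0.1,"ry":-0.3,"rz":0},
    {"x":-0.002,"y":-0.001,"z":0.009,"rx":0.1,"ry":-0.3,"rz":0},
    {"x":0,"y":0,"z":0,"rx":0,"ry":0,"rz":0},
  ],
)

```text
time: 8.72
tool_pos: [0.4099, -0.1019, 0.0246]
ee_rot: [3.141, 0.004, 0.123]
wrist_force: [-0.6, -0.4, -0.1]
width: 0.0003
```

```bash
python3 - <<'E'
from h import *
plan([*fx(0,.065),.027],FY,12)
E
```

```text
t 8.72 p [ 0.4099 -0.1019  0.0246] r [3.1408 0.0041 0.123 ] w 0.0003 F [-0.6 -0.4 -0.1] T [-0.03  0.05 -0.  ] j [-0.38 -0.08  1.91 -0.    1.32 -0.5 ]
fixture xy [-0.001   0.1617]
[{"x": 0.0001, "y": 0.0081, "z": -0.0002, "rx": 0.0, "ry": 0.02, "rz": -0.02}, {"x": 0.0001, "y": 0.0081, "z": -0.0002, "rx": 0.0, "ry": 0.02, "rz": -0.02}, {"x": 0.0001, "y": 0.0081, "z": -0.0002, "rx": 0.0, "ry": 0.02, "rz": -0.02}, {"x": 0.0001, "y": 0.0081, "z": -0.0002, "rx": 0.0, "ry": 0.02, "rz": -0.02}, {"x": 0.0001, "y": 0.0081, "z": -0.0002, "rx": 0.0, "ry": 0.02, "rz": -0.02}, {"x": 0.0001, "y": 0.0081, "z": -0.0002, "rx": 0.0, "ry": 0.02, "rz": -0.02}, {"x": 0.0001, "y": 0.0081, "z": -0.0002, "rx": 0.0, "ry": 0.02, "rz": -0.02}, {"x": 0.0001, "y": 0.0081, "z": -0.0002, "rx": 0.0, "ry": 0.02, "rz": -0.02}, {"x": 0.0001, "y": 0.0081, "z": -0.0002, "rx": 0.0, "ry": 0.02, "rz": -0.02}, {"x": 0.0001, "y": 0.0081, "z": -0.0002, "rx": 0.0, "ry": 0.02, "rz": -0.02}, {"x": 0.0001, "y": 0.0081, "z": -0.0002, "rx": 0.0, "ry": 0.02, "rz": -0.02}, {"x": 0.0001, "y": 0.0081, "z": -0.0002, "rx": 0.0, "ry": 0.02, "rz": -0.02}]
```

Request:
jog_arm(
  series=[
    {"x":0,"y":0.006,"z":-0.0003,"rx":0,"ry":0,"rz":0},
    {"x":0,"y":0.006,"z":-0.0003,"rx":0,"ry":0,"rz":0},
    {"x":0,"y":0.006,"z":-0.0003,"rx":0,"ry":0,"rz":0},
    {"x":0,"y":0.006,"z":-0.0003,"rx":0,"ry":0,"rz":0},
    {"x":0,"y":0.006,"z":0,"rx":0,"ry":0,"rz":0},
    {"x":0,"y":0.006,"z":0,"rx":0,"ry":0,"rz":0},
    {"x":0,"y":0.006,"z":0,"rx":0,"ry":0,"rz":0},
    {"x":0,"y":0.006,"z":0,"rx":0,"ry":0,"rz":0},
    {"x":0,"y":0.006,"z":0,"rx":0,"ry":0,"rz":0},
  ],
)

```text
time: 9.47
tool_pos: [0.4172, -0.1615, 0.0259]
ee_rot: [3.141, 0.004, 0.122]
wrist_force: [0.4, 0.6, -0.3]
width: 0.0001
```

```bash
python3 - <<'E'
from h import *
s=snap('side','s7.png')
a=cv2.resize(s['img'][150:240,120:250,::-1],None,fx=4.5,fy=4.5,interpolation=2); cv2.imwrite('pics/s7a.png',a)
plan([*fx(0,.060),.027],FY,8)
E
```

```text
t 9.52 p [ 0.4175 -0.1627  0.026 ] r [3.1398 0.0041 0.1216] w 0.0001 F [ 1.  -1.6  0.3] T [-0.1   0.07 -0.  ] j [-0.5  -0.03  1.86 -0.    1.32 -0.62]
fixture xy [-0.0012  0.1005]
[{"x": 0.0002, "y": 0.0051, "z": -0.0001, "rx": 0.01, "ry": 0.03, "rz": -0.05}, {"x": 0.0002, "y": 0.0051, "z": -0.0001, "rx": 0.01, "ry": 0.03, "rz": -0.05}, {"x": 0.0002, "y": 0.0051, "z": -0.0001, "rx": 0.01, "ry": 0.03, "rz": -0.05}, {"x": 0.0002, "y": 0.0051, "z": -0.0001, "rx": 0.01, "ry": 0.03, "rz": -0.05}, {"x": 0.0002, "y": 0.0051, "z": -0.0001, "rx": 0.01, "ry": 0.03, "rz": -0.05}, {"x": 0.0002, "y": 0.0051, "z": -0.0001, "rx": 0.01, "ry": 0.03, "rz": -0.05}, {"x": 0.0002, "y": 0.0051, "z": -0.0001, "rx": 0.01, "ry": 0.03, "rz": -0.05}, {"x": 0.0001, "y": 0.0051, "z": -0.0001, "rx": 0.01, "ry": 0.03, "rz": -0.05}]
```

View pics/s7a.png

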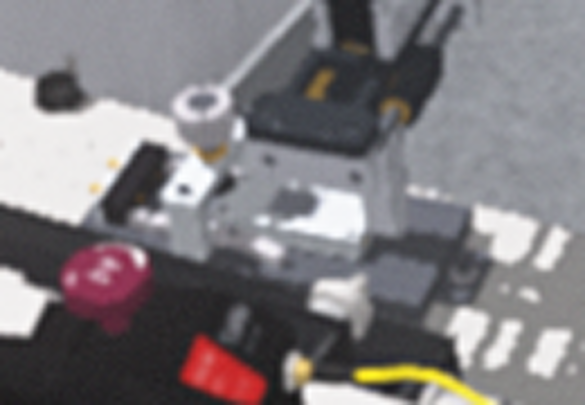

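Request:
jog_arm(
  series=[
    {"x":0.0002,"y":0.005,"z":0,"rx":0,"ry":0,"rz":-0.05},
    {"x":0.0002,"y":0.005,"z":0,"rx":0,"ry":0,"rz":-0.05},
    {"x":0.0002,"y":0.005,"z":0,"rx":0,"ry":0,"rz":-0.05},
    {"x":0.0002,"y":0.005,"z":0,"rx":0,"ry":0,"rz":-0.05},
    {"x":0.0002,"y":0.005,"z":0,"rx":0,"ry":0,"rz":-0.05},
    {"x":0.0002,"y":0.005,"z":0,"rx":0,"ry":0,"rz":-0.05},
  ],
)

```text
time: 10.02
tool_pos: [0.4226, -0.1944, 0.0261]
ee_rot: [3.141, 0.004, 0.128]
wrist_force: [0.2, 0.8, -0.6]
width: 0.0007
```

```bash
python3 - <<'E'
from h import *
plan([*fx(0,.053),.027],FY,4)
E
```

```text
t 10.02 p [ 0.4226 -0.1944  0.0261] r [3.1412 0.0044 0.1279] w 0.0007 F [ 0.2  0.8 -0.6] T [0.13 0.13 0.05] j [-0.55  0.01  1.82 -0.    1.32 -0.68]
fixture xy [-0.0001  0.0684]
[{"x": 0.0, "y": 0.0038, "z": -0.0002, "rx": 0.01, "ry": 0.06, "rz": -0.0}, {"x": 0.0, "y": 0.0038, "z": -0.0002, "rx": 0.01, "ry": 0.06, "rz": -0.0}, {"x": 0.0, "y": 0.0038, "z": -0.0002, "rx": 0.01, "ry": 0.06, "rz": -0.0}, {"x": 0.0, "y": 0.0038, "z": -0.0002, "rx": 0.01, "ry": 0.06, "rz": -0.0}]
```

Request:
jog_arm(
  series=[
    {"x":0,"y":0.004,"z":0,"rx":0,"ry":0,"rz":0},
    {"x":0,"y":0.004,"z":0,"rx":0,"ry":0,"rz":0},
    {"x":0,"y":0.002,"z":0,"rx":0,"ry":0,"rz":0},
  ],
)

```text
time: 10.27
tool_pos: [0.424, -0.2058, 0.026]
ee_rot: [3.142, 0.005, 0.128]
wrist_force: [-0.9, 1.2, 0.3]
width: 0.0003
```

```bash
python3 - <<'E'
from h import *
st()
E
```

```text
t 10.27 p [ 0.424  -0.2058  0.026 ] r [3.1416 0.0049 0.1275] w 0.0003 F [-0.9  1.2  0.3] T [0.15 0.05 0.05] j [-0.57  0.03  1.8  -0.    1.32 -0.7 ]
fixture xy [-0.0003  0.0569]
```

Request:
jog_arm(
  series=[
    {"x":0,"y":0.002,"z":0,"rx":0,"ry":0,"rz":0},
    {"x":0,"y":0.0015,"z":0,"rx":0,"ry":0,"rz":0},
  ],
)

```text
time: 10.43
tool_pos: [0.4245, -0.2098, 0.026]
ee_rot: [-3.141, 0.005, 0.127]
wrist_force: [-0.1, 0.2, 0.5]
width: 0.0006
```

```bash
python3 - <<'E'
from h import *
st()
E
```

```text
t 10.43 p [ 0.4245 -0.2098  0.026 ] r [-3.1413  0.0049  0.1273] w 0.0006 F [-0.1  0.2  0.5] T [ 0.14  0.07 -0.01] j [-0.58  0.03  1.8  -0.    1.32 -0.7 ]
fixture xy [-0.0003  0.0529]
```

Request:
jog_arm(
  series=[
    {"x":0,"y":0.001,"z":0,"rx":0,"ry":0,"rz":0},
    {"x":0,"y":0.001,"z":0,"rx":0,"ry":0,"rz":0},
  ],
)

```text
time: 10.6
tool_pos: [0.4246, -0.2102, 0.026]
ee_rot: [-3.137, 0.005, 0.127]
wrist_force: [-0.7, 4.8, 3.0]
width: 0.0002
```

```bash
python3 - <<'E'
from h import *
st()
s=snap('side','s8.png')
a=cv2.resize(s['img'][150:240,120:250,::-1],None,fx=5.5,fy=5.5,interpolation=2); cv2.imwrite('pics/s8a.png',a)
E
```

```text
t 10.6 p [ 0.4246 -0.2102  0.026 ] r [-3.1372  0.0051  0.1272] w 0.0002 F [-0.7  4.8  3. ] T [ 0.83  0.26 -0.04] j [-0.58  0.03  1.79  0.    1.32 -0.71]
fixture xy [-0.0003  0.0524]
```

View pics/s8a.png

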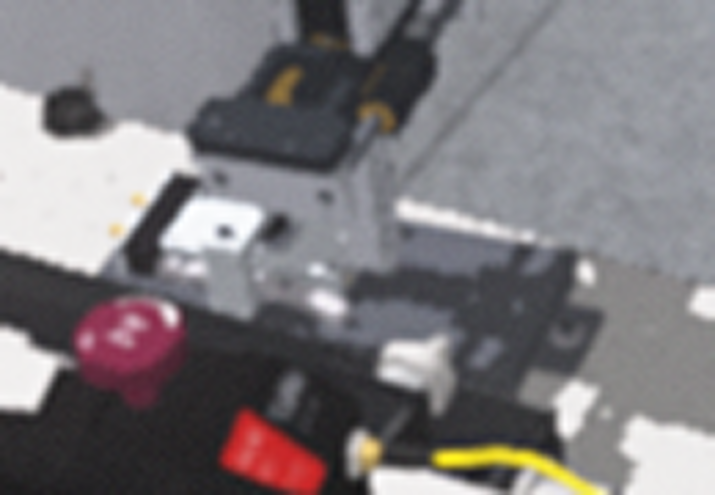

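Request:
jog_arm(
  series=[
    {"x":0,"y":0.0015,"z":0,"rx":0,"ry":0,"rz":0},
    {"x":0,"y":0.001,"z":0,"rx":0,"ry":0,"rz":0},
  ],
)

```text
time: 10.82
tool_pos: [0.4245, -0.2102, 0.0261]
ee_rot: [-3.132, 0.005, 0.128]
wrist_force: [-1.1, 4.2, 2.8]
width: 0.0006
```

```bash
python3 - <<'E'
from h import *
st()
E
```

```text
t 10.82 p [ 0.4245 -0.2102  0.0261] r [-3.1321  0.0054  0.1279] w 0.0006 F [-1.1  4.2  2.8] T [ 0.71  0.28 -0.02] j [-0.58  0.04  1.79  0.    1.32 -0.71]
fixture xy [-0.0003  0.0525]
```

Request:
jog_arm(
  series=[
    {"x":0,"y":-0.006,"z":0,"rx":0,"ry":0,"rz":0},
    {"x":0,"y":-0.01,"z":-0.005,"rx":-0.2,"ry":0,"rz":0},
    {"x":0,"y":-0.01,"z":-0.02,"rx":-0.2,"ry":0,"rz":0},
    {"x":0,"y":0,"z":-0.03,"rx":-0.2,"ry":0,"rz":0},
    {"x":0,"y":0,"z":-0.03,"rx":0,"ry":0,"rz":-5},
    {"x":0,"y":0,"z":-0.02,"rx":0,"ry":0,"rz":-7},
  ],
  claw=0.65,
)

```text
time: 11.32
tool_pos: [0.4176, -0.1813, 0.1292]
ee_rot: [-3.141, 0.016, 0.344]
wrist_force: [0.7, -1.3, -0.7]
width: 0.0369
```

```bash
python3 - <<'E'
from h import *
s=snap('side','s9.png');t=snap('top','t9.png')
a=cv2.resize(s['img'][150:240,120:250,::-1],None,fx=5.5,fy=5.5,interpolation=2); cv2.imwrite('pics/s9a.png',a)
plan([*fx(0,0),.12],1.85,14)
E
```

```text
t 11.42 p [ 0.4196 -0.1825  0.1312] r [3.1373 0.0117 0.3395] w 0.0451 F [ 0.  -1.1  0.6] T [-0.05 -0.04 -0.02] j [-0.53 -0.09  1.69 -0.01  1.54 -0.86]
fixture xy [-0.0016  0.0806]
[{"x": -0.0011, "y": 0.0056, "z": 0.0008, "rx": -0.02, "ry": 0.05, "rz": -6.18}, {"x": -0.0017, "y": 0.0055, "z": 0.0008, "rx": -0.02, "ry": 0.05, "rz": -6.18}, {"x": -0.0023, "y": 0.0053, "z": 0.0008, "rx": -0.02, "ry": 0.05, "rz": -6.18}, {"x": -0.0028, "y": 0.005, "z": 0.0008, "rx": -0.02, "ry": 0.05, "rz": -6.18}, {"x": -0.0033, "y": 0.0047, "z": 0.0008, "rx": -0.02, "ry": 0.05, "rz": -6.18}, {"x": -0.0038, "y": 0.0043, "z": 0.0008, "rx": -0.02, "ry": 0.05, "rz": -6.18}, {"x": -0.0043, "y": 0.0038, "z": 0.0008, "rx": -0.02, "ry": 0.05, "rz": -6.18}, {"x": -0.0047, "y": 0.0034, "z": 0.0008, "rx": -0.02, "ry": 0.05, "rz": -6.18}, {"x": -0.005, "y": 0.0028, "z": 0.0008, "rx": -0.02, "ry": 0.05, "rz": -6.18}, {"x": -0.0053, "y": 0.0023, "z": 0.0008, "rx": -0.02, "ry": 0.05, "rz": -6.18}, {"x": -0.0055, "y": 0.0017, "z": 0.0008, "rx": -0.02, "ry": 0.05, "rz": -6.18}, {"x": -0.0056, "y": 0.0011, "z": 0.0008, "rx": -0.02, "ry": 0.05, "rz": -6.18}, {"x": -0.0057, "y": 0.0005, "z": 0.0008, "rx": -0.02, "ry": 0.05, "rz": -6.18}, {"x": -0.0058, "y": -0.0001, "z": 0.0008, "rx": -0.02, "ry": 0.05, "rz": -6.18}]
```

View pics/s9a.png

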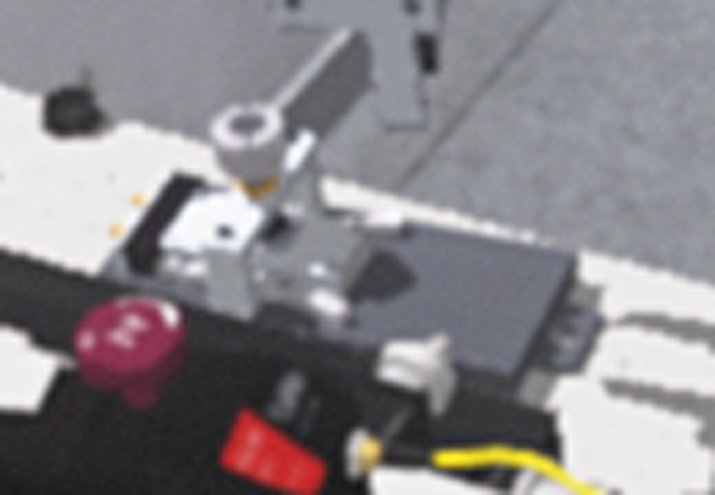

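View pics/t9.png

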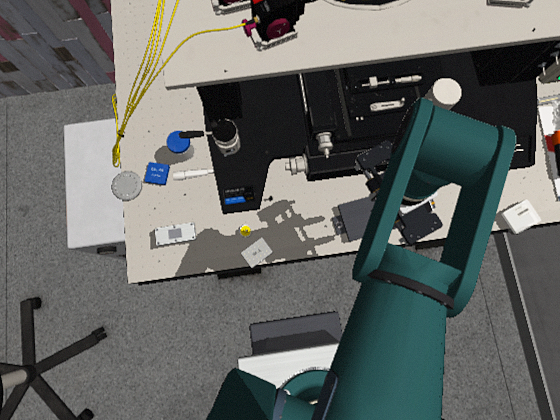

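The module is in under the bridge, with its rear end sticking out slightly and its nose at the black block. Now over the knob.

Request:
jog_arm(
  series=[
    {"x":-0.001,"y":0.0056,"z":0,"rx":0,"ry":0,"rz":-6.2},
    {"x":-0.0017,"y":0.0055,"z":0,"rx":0,"ry":0,"rz":-6.2},
    {"x":-0.0023,"y":0.0053,"z":0,"rx":0,"ry":0,"rz":-6.2},
    {"x":-0.0028,"y":0.005,"z":0,"rx":0,"ry":0,"rz":-6.2},
    {"x":-0.0033,"y":0.0047,"z":0,"rx":0,"ry":0,"rz":-6.2},
    {"x":-0.0038,"y":0.0043,"z":0,"rx":0,"ry":0,"rz":-6.2},
    {"x":-0.0043,"y":0.0038,"z":0,"rx":0,"ry":0,"rz":-6.2},
    {"x":-0.0047,"y":0.0034,"z":0,"rx":0,"ry":0,"rz":-6.2},
    {"x":-0.005,"y":0.0028,"z":0,"rx":0,"ry":0,"rz":-6.2},
    {"x":-0.0053,"y":0.0023,"z":0,"rx":0,"ry":0,"rz":-6.2},
    {"x":-0.0055,"y":0.0017,"z":0,"rx":0,"ry":0,"rz":-6.2},
    {"x":-0.0056,"y":0.0011,"z":0,"rx":0,"ry":0,"rz":-6.2},
  ],
  claw=0.65,
)

```text
time: 12.42
tool_pos: [0.4258, -0.2486, 0.1179]
ee_rot: [-3.119, 0.009, 1.671]
wrist_force: [0.5, 0.3, 0.7]
width: 0.0613
```

```bash
python3 - <<'E'
from h import *
plan([*fx(0,0),.12],1.85,4)
E
```

```text
t 12.42 p [ 0.4258 -0.2486  0.1179] r [-3.1192  0.0093  1.6713] w 0.0613 F [0.5 0.3 0.7] T [ 0.04 -0.    0.01] j [-0.63  0.    1.63 -0.02  1.52 -2.3 ]
fixture xy [-0.0039  0.0142]
[{"x": -0.0035, "y": 0.0011, "z": -0.0005, "rx": -0.33, "ry": 0.1, "rz": -2.56}, {"x": -0.0036, "y": 0.0009, "z": -0.0005, "rx": -0.33, "ry": 0.1, "rz": -2.56}, {"x": -0.0036, "y": 0.0007, "z": -0.0005, "rx": -0.33, "ry": 0.1, "rz": -2.56}, {"x": -0.0036, "y": 0.0006, "z": -0.0005, "rx": -0.33, "ry": 0.1, "rz": -2.56}]
```

Request:
jog_arm(
  series=[
    {"x":-0.0035,"y":0.001,"z":0,"rx":-0.33,"ry":0.1,"rz":-1.5},
    {"x":-0.0035,"y":0.001,"z":0,"rx":-0.33,"ry":0.1,"rz":-1.5},
    {"x":-0.0035,"y":0.001,"z":0,"rx":-0.33,"ry":0.1,"rz":-1.5},
    {"x":-0.0035,"y":0.001,"z":0,"rx":-0.33,"ry":0.1,"rz":-1},
    {"x":0,"y":0,"z":0,"rx":0,"ry":0,"rz":0},
  ],
)

```text
time: 12.83
tool_pos: [0.4291, -0.2612, 0.1101]
ee_rot: [-3.135, -0.002, 1.763]
wrist_force: [0.4, -0.3, -0.9]
width: 0.0612
```

```bash
python3 - <<'E'
from h import *
s=snap('side','s10.png')
a=cv2.resize(s['img'][130:230,110:240,::-1],None,fx=5.5,fy=5.5,interpolation=2); cv2.imwrite('pics/s10a.png',a)
plan([*fx(0,0),.074],1.77,5)
E
```

```text
t 12.88 p [ 0.4289 -0.2608  0.1099] r [-3.1343e+00 -2.8000e-03  1.7631e+00] w 0.0609 F [-0.3 -0.3  0. ] T [-0.03  0.01 -0.02] j [-0.66  0.03  1.63 -0.    1.5  -2.42]
fixture xy [-0.0024  0.0018]
[{"x": -0.0004, "y": 0.0005, "z": 0.0072, "rx": -0.08, "ry": -0.03, "rz": -0.08}, {"x": -0.0004, "y": 0.0005, "z": 0.0072, "rx": -0.08, "ry": -0.03, "rz": -0.08}, {"x": -0.0004, "y": 0.0005, "z": 0.0072, "rx": -0.08, "ry": -0.03, "rz": -0.08}, {"x": -0.0004, "y": 0.0005, "z": 0.0072, "rx": -0.08, "ry": -0.03, "rz": -0.08}, {"x": -0.0004, "y": 0.0005, "z": 0.0072, "rx": -0.08, "ry": -0.03, "rz": -0.08}]
```

View pics/s10a.png

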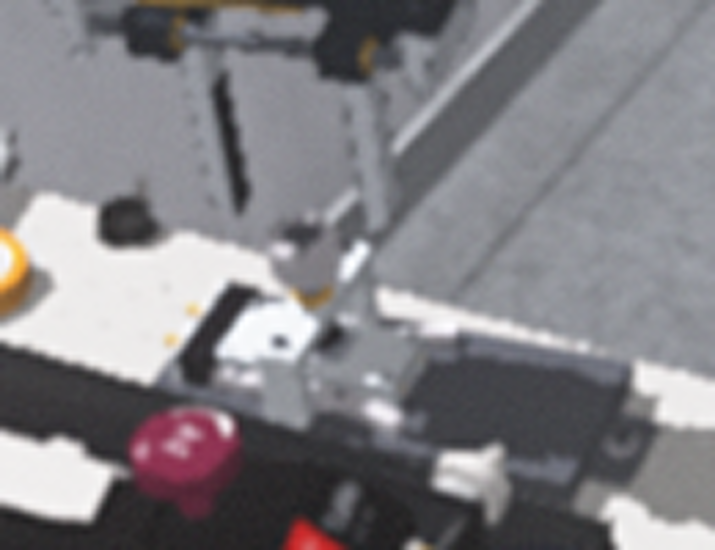

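Request:
jog_arm(
  series=[
    {"x":-0.0004,"y":0.0005,"z":0.007,"rx":-0.1,"ry":0,"rz":0},
    {"x":-0.0004,"y":0.0005,"z":0.007,"rx":-0.1,"ry":0,"rz":0},
    {"x":-0.0004,"y":0.0005,"z":0.007,"rx":-0.1,"ry":0,"rz":0},
    {"x":-0.0004,"y":0.0005,"z":0.006,"rx":-0.1,"ry":0,"rz":0},
    {"x":-0.0004,"y":0.0005,"z":0.005,"rx":0,"ry":0,"rz":0},
    {"x":0,"y":0,"z":0,"rx":0,"ry":0,"rz":0},
  ],
)

```text
time: 13.38
tool_pos: [0.4308, -0.2608, 0.0727]
ee_rot: [-3.14, -0.004, 1.76]
wrist_force: [0.0, 0.5, 0.3]
width: 0.0612
```

```bash
python3 - <<'E'
from h import *
plan([*fx(0,0),.0735],1.77,2)
E
```

```text
t 13.38 p [ 0.4308 -0.2608  0.0727] r [-3.1398 -0.0043  1.7602] w 0.0612 F [0.  0.5 0.3] T [ 0.08  0.04 -0.  ] j [-0.66  0.05  1.67  0.    1.42 -2.42]
fixture xy [-0.0005  0.0015]
[{"x": -0.0008, "y": 0.0002, "z": -0.0004, "rx": -0.05, "ry": -0.12, "rz": -0.28}, {"x": -0.0008, "y": 0.0002, "z": -0.0004, "rx": -0.05, "ry": -0.12, "rz": -0.28}]
```

Request:
jog_arm(
  series=[
    {"x":-0.0007,"y":0,"z":0,"rx":0,"ry":0,"rz":0},
    {"x":-0.0007,"y":0,"z":0,"rx":0,"ry":0,"rz":0},
    {"x":0,"y":0,"z":0,"rx":0,"ry":0,"rz":0},
    {"x":0,"y":0,"z":0,"rx":0,"ry":0,"rz":0},
    {"x":0,"y":0,"z":0,"rx":0,"ry":0,"rz":0},
    {"x":0,"y":0,"z":0,"rx":0,"ry":0,"rz":0},
  ],
  claw=0,
)

```text
time: 13.88
tool_pos: [0.4314, -0.2637, 0.0726]
ee_rot: [-3.14, -0.001, 1.76]
wrist_force: [-0.4, 0.0, -2.2]
width: 0.0322
```

```bash
python3 - <<'E'
from h import *
st()
E
```

```text
t 13.88 p [ 0.4314 -0.2637  0.0726] r [-3.1398e+00 -1.4000e-03  1.7598e+00] w 0.0322 F [-0.4  0.  -2.2] T [ 0.43  0.03 -0.01] j [-0.66  0.06  1.67 -0.    1.42 -2.42]
fixture xy [-0.0003 -0.0015]
```

Request:
jog_arm(
  series=[
    {"x":0,"y":0,"z":0,"rx":0,"ry":0,"rz":5},
    {"x":0,"y":0,"z":0,"rx":0,"ry":0,"rz":7},
    {"x":0,"y":0,"z":0,"rx":0,"ry":0,"rz":7},
    {"x":0,"y":0,"z":0,"rx":0,"ry":0,"rz":7},
  ],
)

```text
time: 14.22
tool_pos: [0.4317, -0.2633, 0.0724]
ee_rot: [-3.14, -0.002, 1.293]
wrist_force: [0.5, -1.1, -1.6]
width: 0.0323
```

```bash
python3 - <<'E'
from h import *
st()
s=snap('side','s11.png')
a=cv2.resize(s['img'][130:230,110:240,::-1],None,fx=5.5,fy=5.5,interpolation=2); cv2.imwrite('pics/s11a.png',a)
E
```

```text
t 14.22 p [ 0.4317 -0.2633  0.0724] r [-3.1398e+00 -2.2000e-03  1.2927e+00] w 0.0323 F [ 0.5 -1.1 -1.6] T [-0.02 -0.12  0.03] j [-0.66  0.06  1.67  0.    1.42 -1.95]
fixture xy [ 0.0001 -0.0011]
```

View pics/s11a.png

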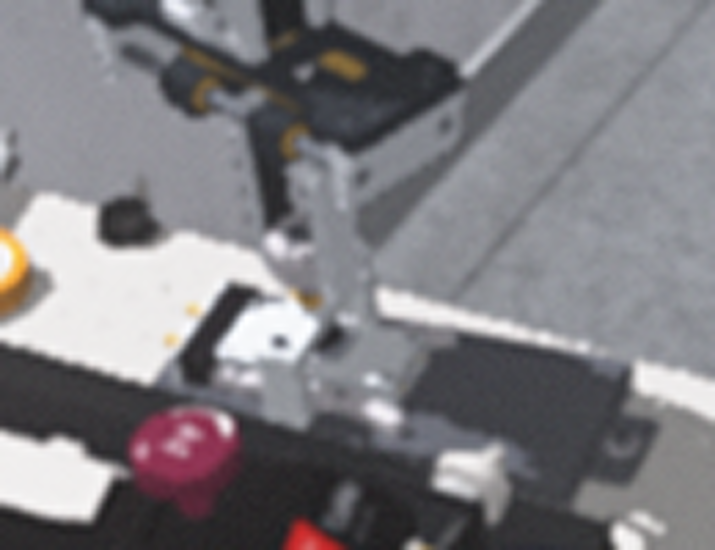

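Request:
jog_arm(
  series=[
    {"x":0,"y":0,"z":0,"rx":0,"ry":0,"rz":7},
    {"x":0,"y":0,"z":0,"rx":0,"ry":0,"rz":7},
    {"x":0,"y":0,"z":0,"rx":0,"ry":0,"rz":7},
    {"x":0,"y":0,"z":0,"rx":0,"ry":0,"rz":7},
    {"x":0,"y":0,"z":0,"rx":0,"ry":0,"rz":7},
    {"x":0,"y":0,"z":0,"rx":0,"ry":0,"rz":7},
    {"x":0,"y":0,"z":0,"rx":0,"ry":0,"rz":7},
    {"x":0,"y":0,"z":0,"rx":0,"ry":0,"rz":7},
    {"x":0,"y":0,"z":0,"rx":0,"ry":0,"rz":7},
    {"x":0,"y":0,"z":0,"rx":0,"ry":0,"rz":7},
  ],
)

```text
time: 15.1
tool_pos: [0.4329, -0.2632, 0.0716]
ee_rot: [-3.138, -0.003, 0.048]
wrist_force: [-0.0, -0.3, -2.4]
width: 0.032
```

```bash
python3 - <<'E'
from h import *
st()
E
```

```text
t 15.1 p [ 0.4329 -0.2632  0.0716] r [-3.1382e+00 -2.9000e-03  4.8200e-02] w 0.032 F [-0.  -0.3 -2.4] T [-0.3  -0.22  0.06] j [-0.66  0.06  1.67  0.    1.41 -0.71]
fixture xy [ 0.0013 -0.0012]
```

Request:
jog_arm(
  series=[
    {"x":0,"y":0,"z":0,"rx":0,"ry":0,"rz":7},
    {"x":0,"y":0,"z":0,"rx":0,"ry":0,"rz":7},
    {"x":0,"y":0,"z":0,"rx":0,"ry":0,"rz":7},
    {"x":0,"y":0,"z":0,"rx":0,"ry":0,"rz":7},
    {"x":0,"y":0,"z":0,"rx":0,"ry":0,"rz":7},
    {"x":0,"y":0,"z":0,"rx":0,"ry":0,"rz":7},
    {"x":0,"y":0,"z":0,"rx":0,"ry":0,"rz":7},
    {"x":0,"y":0,"z":0,"rx":0,"ry":0,"rz":7},
    {"x":0,"y":0,"z":0,"rx":0,"ry":0,"rz":7},
    {"x":0,"y":0,"z":0,"rx":0,"ry":0,"rz":7},
    {"x":0,"y":0,"z":0,"rx":0,"ry":0,"rz":7},
    {"x":0,"y":0,"z":0,"rx":0,"ry":0,"rz":7},
  ],
)

```text
time: 16.1
tool_pos: [0.4333, -0.2646, 0.0706]
ee_rot: [-3.137, -0.002, -1.452]
wrist_force: [0.2, -0.7, -1.1]
width: 0.0319
```

```bash
python3 - <<'E'
from h import *
st()
E
```

```text
t 16.1 p [ 0.4333 -0.2646  0.0706] r [-3.1372e+00 -1.8000e-03 -1.4517e+00] w 0.0319 F [ 0.2 -0.7 -1.1] T [-0.41  0.13  0.05] j [-0.66  0.06  1.67  0.    1.41  0.79]
fixture xy [ 0.0014 -0.0026]
```

Request:
jog_arm(
  series=[
    {"x":0,"y":0,"z":0,"rx":0,"ry":0,"rz":7},
    {"x":0,"y":0,"z":0,"rx":0,"ry":0,"rz":7},
    {"x":0,"y":0,"z":0,"rx":0,"ry":0,"rz":7},
    {"x":0,"y":0,"z":0,"rx":0,"ry":0,"rz":7},
    {"x":0,"y":0,"z":0,"rx":0,"ry":0,"rz":7},
    {"x":0,"y":0,"z":0,"rx":0,"ry":0,"rz":7},
    {"x":0,"y":0,"z":0,"rx":0,"ry":0,"rz":7},
    {"x":0,"y":0,"z":0,"rx":0,"ry":0,"rz":7},
    {"x":0,"y":0,"z":0,"rx":0,"ry":0,"rz":7},
    {"x":0,"y":0,"z":0,"rx":0,"ry":0,"rz":7},
    {"x":0,"y":0,"z":0,"rx":0,"ry":0,"rz":7},
    {"x":0,"y":0,"z":0,"rx":0,"ry":0,"rz":3},
  ],
)

```text
time: 17.1
tool_pos: [0.4319, -0.265, 0.0697]
ee_rot: [-3.137, -0.001, -2.881]
wrist_force: [0.4, -1.0, -1.7]
width: 0.0321
```

```bash
python3 - <<'E'
from h import *
st()
E
```

```text
t 17.1 p [ 0.4319 -0.265   0.0697] r [-3.1372e+00 -7.0000e-04 -2.8811e+00] w 0.0321 F [ 0.4 -1.  -1.7] T [-0.12  0.17 -0.01] j [-0.66  0.06  1.68 -0.    1.4   2.22]
fixture xy [ 0.0001 -0.0029]
```

Request:
jog_arm(
  series=[
    {"x":0,"y":0,"z":0,"rx":0,"ry":0,"rz":0},
    {"x":0,"y":0,"z":0,"rx":0,"ry":0,"rz":0},
    {"x":0,"y":0,"z":-0.004,"rx":0,"ry":0,"rz":0},
    {"x":0,"y":0,"z":-0.006,"rx":0,"ry":0,"rz":-5},
    {"x":0,"y":0,"z":-0.004,"rx":0,"ry":0,"rz":-7},
    {"x":0,"y":0,"z":0,"rx":0,"ry":0,"rz":-7},
    {"x":0,"y":0,"z":0,"rx":0,"ry":0,"rz":-7},
    {"x":0,"y":0,"z":0,"rx":0,"ry":0,"rz":-7},
    {"x":0,"y":0,"z":0,"rx":0,"ry":0,"rz":-7},
    {"x":0,"y":0,"z":0,"rx":0,"ry":0,"rz":-7},
    {"x":0,"y":0,"z":0,"rx":0,"ry":0,"rz":-7},
    {"x":0,"y":0,"z":0,"rx":0,"ry":0,"rz":-7},
  ],
  claw=0.7,
)

```text
time: 18.1
tool_pos: [0.4332, -0.2644, 0.0904]
ee_rot: [-3.136, -0.004, -1.778]
wrist_force: [-0.3, -0.3, -0.6]
width: 0.0658
```

```bash
python3 - <<'E'
from h import *
st()
E
```

```text
t 18.1 p [ 0.4332 -0.2644  0.0904] r [-3.1361 -0.0037 -1.7785] w 0.0658 F [-0.3 -0.3 -0.6] T [-0.01  0.12 -0.  ] j [-0.66  0.04  1.65 -0.    1.44  1.12]
fixture xy [ 0.0014 -0.0024]
```

Request:
jog_arm(
  series=[
    {"x":0,"y":0,"z":0,"rx":0,"ry":0,"rz":-7},
    {"x":0,"y":0,"z":0,"rx":0,"ry":0,"rz":-7},
    {"x":0,"y":0,"z":0,"rx":0,"ry":0,"rz":-7},
    {"x":0,"y":0,"z":0,"rx":0,"ry":0,"rz":-7},
    {"x":0,"y":0,"z":0,"rx":0,"ry":0,"rz":-7},
    {"x":0,"y":0,"z":0,"rx":0,"ry":0,"rz":-7},
    {"x":0,"y":0,"z":0,"rx":0,"ry":0,"rz":-7},
    {"x":0,"y":0,"z":0,"rx":0,"ry":0,"rz":-7},
    {"x":0,"y":0,"z":0,"rx":0,"ry":0,"rz":-7},
    {"x":0,"y":0,"z":0,"rx":0,"ry":0,"rz":-7},
    {"x":0,"y":0,"z":0,"rx":0,"ry":0,"rz":-7},
    {"x":0,"y":0,"z":0,"rx":0,"ry":0,"rz":-7},
  ],
)

```text
time: 19.1
tool_pos: [0.4347, -0.2646, 0.0983]
ee_rot: [3.138, -0.012, -0.278]
wrist_force: [0.7, 0.9, 0.7]
width: 0.0658
```

Request:
jog_arm(
  series=[
    {"x":0,"y":0,"z":0,"rx":0,"ry":0,"rz":-7},
    {"x":0,"y":0,"z":0,"rx":0,"ry":0,"rz":-7},
    {"x":0,"y":0,"z":0,"rx":0,"ry":0,"rz":-7},
    {"x":0,"y":0,"z":0,"rx":0,"ry":0,"rz":-7},
    {"x":0,"y":0,"z":0,"rx":0,"ry":0,"rz":-7},
    {"x":0,"y":0,"z":0,"rx":0,"ry":0,"rz":-7},
    {"x":0,"y":0,"z":0,"rx":0,"ry":0,"rz":-7},
    {"x":0,"y":0,"z":0,"rx":0,"ry":0,"rz":-7},
    {"x":0,"y":0,"z":0,"rx":0,"ry":0,"rz":-7},
    {"x":0,"y":0,"z":0,"rx":0,"ry":0,"rz":-7},
    {"x":0,"y":0,"z":0,"rx":0,"ry":0,"rz":-7},
  ],
)

```text
time: 20.02
tool_pos: [0.4359, -0.2645, 0.1055]
ee_rot: [3.124, 0.001, 1.097]
wrist_force: [-0.3, 0.3, 0.1]
width: 0.0656
```

```bash
python3 - <<'E'
from h import *
plan([.4325,-.2635,.0735],1.74,4)
E
```

```text
t 20.02 p [ 0.4359 -0.2645  0.1055] r [3.1235e+00 1.1000e-03 1.0966e+00] w 0.0656 F [-0.3  0.3  0.1] T [-0.03 -0.01 -0.05] j [-0.66  0.03  1.64  0.    1.46 -1.76]
fixture xy [ 0.0041 -0.0029]
[{"x": -0.0001, "y": -0.001, "z": 0.008, "rx": 0.25, "ry": 0.1, "rz": -9.22}, {"x": -0.0, "y": -0.001, "z": 0.008, "rx": 0.25, "ry": 0.1, "rz": -9.22}, {"x": 0.0001, "y": -0.001, "z": 0.008, "rx": 0.25, "ry": 0.1, "rz": -9.22}, {"x": 0.0003, "y": -0.0009, "z": 0.008, "rx": 0.25, "ry": 0.1, "rz": -9.22}]
```

Request:
jog_arm(
  series=[
    {"x":0,"y":-0.0008,"z":0,"rx":0.2,"ry":0.1,"rz":-7},
    {"x":0,"y":-0.0008,"z":0,"rx":0.2,"ry":0.1,"rz":-7},
    {"x":0,"y":-0.0008,"z":0,"rx":0.2,"ry":0.1,"rz":-7},
    {"x":0,"y":-0.0008,"z":0,"rx":0.2,"ry":0.1,"rz":-7},
    {"x":0,"y":-0.0008,"z":0.002,"rx":0.2,"ry":0,"rz":-7},
    {"x":0,"y":0,"z":0.006,"rx":0,"ry":0,"rz":-1},
    {"x":0,"y":0,"z":0.007,"rx":0,"ry":0,"rz":0},
    {"x":0,"y":0,"z":0.007,"rx":0,"ry":0,"rz":0},
  ],
)

```text
time: 20.68
tool_pos: [0.4341, -0.2647, 0.0896]
ee_rot: [3.135, 0.006, 1.748]
wrist_force: [1.1, -0.5, -0.4]
width: 0.0658
```

```bash
python3 - <<'E'
from h import *
plan([.4325,-.2637,.0725],1.74,2)
E
```

```text
t 20.68 p [ 0.4341 -0.2647  0.0896] r [3.1347 0.0055 1.7483] w 0.0658 F [ 1.1 -0.5 -0.4] T [ 0.03  0.06 -0.02] j [-0.66  0.04  1.65  0.    1.44 -2.41]
fixture xy [ 0.0023 -0.0028]
[{"x": 0.0007, "y": -0.0008, "z": 0.0086, "rx": 0.2, "ry": 0.16, "rz": 0.24}, {"x": 0.0007, "y": -0.0008, "z": 0.0086, "rx": 0.2, "ry": 0.16, "rz": 0.24}]
```

Request:
jog_arm(
  series=[
    {"x":0.0007,"y":-0.0007,"z":0.006,"rx":0.2,"ry":0.15,"rz":0},
    {"x":0.0007,"y":-0.0007,"z":0.006,"rx":0.2,"ry":0.15,"rz":0},
    {"x":0,"y":0,"z":0.003,"rx":0,"ry":0,"rz":0},
    {"x":0,"y":0,"z":0,"rx":0,"ry":0,"rz":0},
  ],
)

```text
time: 21.02
tool_pos: [0.4313, -0.2624, 0.0712]
ee_rot: [-3.138, -0.003, 1.748]
wrist_force: [-0.5, -0.5, 0.4]
width: 0.0656
```

```bash
python3 - <<'E'
from h import *
plan([.4325,-.2637,.0725],1.74,2)
E
```

```text
t 21.02 p [ 0.4313 -0.2624  0.0712] r [-3.1384 -0.0033  1.7484] w 0.0656 F [-0.5 -0.5  0.4] T [0.01 0.03 0.05] j [-0.66  0.06  1.67 -0.    1.42 -2.41]
fixture xy [-0.0003 -0.0002]
[{"x": -0.0007, "y": 0.0005, "z": -0.0007, "rx": -0.09, "ry": -0.09, "rz": 0.24}, {"x": -0.0007, "y": 0.0005, "z": -0.0007, "rx": -0.09, "ry": -0.09, "rz": 0.24}]
```

Request:
jog_arm(
  series=[
    {"x":-0.0007,"y":0.0004,"z":-0.0012,"rx":0,"ry":0,"rz":0},
    {"x":0,"y":0,"z":-0.001,"rx":0,"ry":0,"rz":0},
    {"x":0,"y":0,"z":0,"rx":0,"ry":0,"rz":0},
    {"x":0,"y":0,"z":0,"rx":0,"ry":0,"rz":0},
    {"x":0,"y":0,"z":0,"rx":0,"ry":0,"rz":0},
    {"x":0,"y":0,"z":0,"rx":0,"ry":0,"rz":0},
    {"x":0,"y":0,"z":0,"rx":0,"ry":0,"rz":0},
  ],
  claw=0,
)

```text
time: 21.6
tool_pos: [0.4323, -0.2638, 0.0741]
ee_rot: [-3.139, -0.002, 1.748]
wrist_force: [-0.6, -0.0, -1.0]
width: 0.0321
```

```bash
python3 - <<'E'
from h import *
st()
E
```

```text
t 21.6 p [ 0.4323 -0.2638  0.0741] r [-3.1389e+00 -1.8000e-03  1.7482e+00] w 0.0321 F [-0.6 -0.  -1. ] T [ 0.18 -0.02 -0.03] j [-0.66  0.06  1.67 -0.    1.42 -2.41]
fixture xy [ 0.0005 -0.0017]
```

Request:
jog_arm(
  series=[
    {"x":0,"y":0,"z":0,"rx":0,"ry":0,"rz":5},
    {"x":0,"y":0,"z":0,"rx":0,"ry":0,"rz":7},
    {"x":0,"y":0,"z":0,"rx":0,"ry":0,"rz":7},
    {"x":0,"y":0,"z":0,"rx":0,"ry":0,"rz":7},
    {"x":0,"y":0,"z":0,"rx":0,"ry":0,"rz":7},
    {"x":0,"y":0,"z":0,"rx":0,"ry":0,"rz":7},
    {"x":0,"y":0,"z":0,"rx":0,"ry":0,"rz":7},
    {"x":0,"y":0,"z":0,"rx":0,"ry":0,"rz":7},
    {"x":0,"y":0,"z":0,"rx":0,"ry":0,"rz":7},
    {"x":0,"y":0,"z":0,"rx":0,"ry":0,"rz":7},
    {"x":0,"y":0,"z":0,"rx":0,"ry":0,"rz":7},
    {"x":0,"y":0,"z":0,"rx":0,"ry":0,"rz":7},
  ],
)

```text
time: 22.6
tool_pos: [0.4327, -0.2639, 0.0732]
ee_rot: [-3.14, 0.001, 0.281]
wrist_force: [0.6, -0.3, -1.3]
width: 0.0322
```

```bash
python3 - <<'E'
from h import *
st()
E
```

```text
t 22.6 p [ 0.4327 -0.2639  0.0732] r [-3.1396e+00  6.0000e-04  2.8140e-01] w 0.0322 F [ 0.6 -0.3 -1.3] T [-0.17 -0.08  0.05] j [-0.66  0.06  1.67  0.    1.42 -0.94]
fixture xy [ 0.001  -0.0019]
```

Request:
jog_arm(
  series=[
    {"x":0,"y":0,"z":0,"rx":0,"ry":0,"rz":7},
    {"x":0,"y":0,"z":0,"rx":0,"ry":0,"rz":7},
    {"x":0,"y":0,"z":0,"rx":0,"ry":0,"rz":7},
    {"x":0,"y":0,"z":0,"rx":0,"ry":0,"rz":7},
    {"x":0,"y":0,"z":0,"rx":0,"ry":0,"rz":7},
    {"x":0,"y":0,"z":0,"rx":0,"ry":0,"rz":7},
    {"x":0,"y":0,"z":0,"rx":0,"ry":0,"rz":7},
    {"x":0,"y":0,"z":0,"rx":0,"ry":0,"rz":7},
    {"x":0,"y":0,"z":0,"rx":0,"ry":0,"rz":7},
    {"x":0,"y":0,"z":0,"rx":0,"ry":0,"rz":7},
    {"x":0,"y":0,"z":0,"rx":0,"ry":0,"rz":7},
    {"x":0,"y":0,"z":0,"rx":0,"ry":0,"rz":7},
  ],
)

```text
time: 23.6
tool_pos: [0.4326, -0.2645, 0.0723]
ee_rot: [3.141, 0.0, -1.219]
wrist_force: [0.3, 0.0, -1.1]
width: 0.0323
```

```bash
python3 - <<'E'
from h import *
st()
E
```

```text
t 23.6 p [ 0.4326 -0.2645  0.0723] r [ 3.1413e+00  2.0000e-04 -1.2185e+00] w 0.0323 F [ 0.3  0.  -1.1] T [-0.21  0.06  0.09] j [-0.66  0.06  1.67 -0.    1.41  0.56]
fixture xy [ 0.0008 -0.0024]
```

Request:
jog_arm(
  series=[
    {"x":0,"y":0,"z":0,"rx":0,"ry":0,"rz":7},
    {"x":0,"y":0,"z":0,"rx":0,"ry":0,"rz":7},
    {"x":0,"y":0,"z":0,"rx":0,"ry":0,"rz":7},
    {"x":0,"y":0,"z":0,"rx":0,"ry":0,"rz":7},
    {"x":0,"y":0,"z":0,"rx":0,"ry":0,"rz":7},
    {"x":0,"y":0,"z":0,"rx":0,"ry":0,"rz":7},
    {"x":0,"y":0,"z":0,"rx":0,"ry":0,"rz":7},
    {"x":0,"y":0,"z":0,"rx":0,"ry":0,"rz":7},
    {"x":0,"y":0,"z":0,"rx":0,"ry":0,"rz":7},
    {"x":0,"y":0,"z":0,"rx":0,"ry":0,"rz":7},
    {"x":0,"y":0,"z":0,"rx":0,"ry":0,"rz":7},
  ],
)

```text
time: 24.52
tool_pos: [0.4322, -0.2643, 0.0715]
ee_rot: [-3.141, -0.002, -2.593]
wrist_force: [0.3, 0.5, -0.1]
width: 0.0321
```

```bash
python3 - <<'E'
from h import *
st()
E
```

```text
t 24.52 p [ 0.4322 -0.2643  0.0715] r [-3.1413e+00 -1.8000e-03 -2.5935e+00] w 0.0321 F [ 0.3  0.5 -0.1] T [-0.03  0.12  0.07] j [-0.66  0.06  1.67 -0.    1.41  1.93]
fixture xy [ 0.0004 -0.0022]
```

Request:
jog_arm(
  series=[
    {"x":0,"y":0,"z":0,"rx":0,"ry":0,"rz":0},
    {"x":0,"y":0,"z":0,"rx":0,"ry":0,"rz":0},
    {"x":0,"y":0,"z":0,"rx":0,"ry":0,"rz":0},
    {"x":0,"y":0,"z":-0.01,"rx":0,"ry":0,"rz":0},
    {"x":0,"y":0,"z":-0.02,"rx":0,"ry":0,"rz":0},
    {"x":0,"y":0,"z":-0.03,"rx":0,"ry":0,"rz":0},
    {"x":0,"y":0,"z":-0.03,"rx":0,"ry":0,"rz":0},
    {"x":0,"y":0,"z":-0.03,"rx":0,"ry":0,"rz":0},
  ],
  claw=0.7,
)

```text
time: 25.18
tool_pos: [0.428, -0.2605, 0.1893]
ee_rot: [3.123, -0.008, -2.582]
wrist_force: [0.3, 0.3, 0.3]
width: 0.0659
```

```bash
python3 - <<'E'
from h import *
st()
s=snap('side','s12.png')
a=cv2.resize(s['img'][140:240,110:250,::-1],None,fx=5.5,fy=5.5,interpolation=2); cv2.imwrite('pics/s12a.png',a)
E
```

```text
t 25.18 p [ 0.428  -0.2605  0.1893] r [ 3.1234 -0.0078 -2.5818] w 0.0659 F [0.3 0.3 0.3] T [0.04 0.12 0.02] j [-0.66 -0.    1.5  -0.    1.67  1.92]
fixture xy [-0.0033  0.0021]
```

View pics/s12a.png

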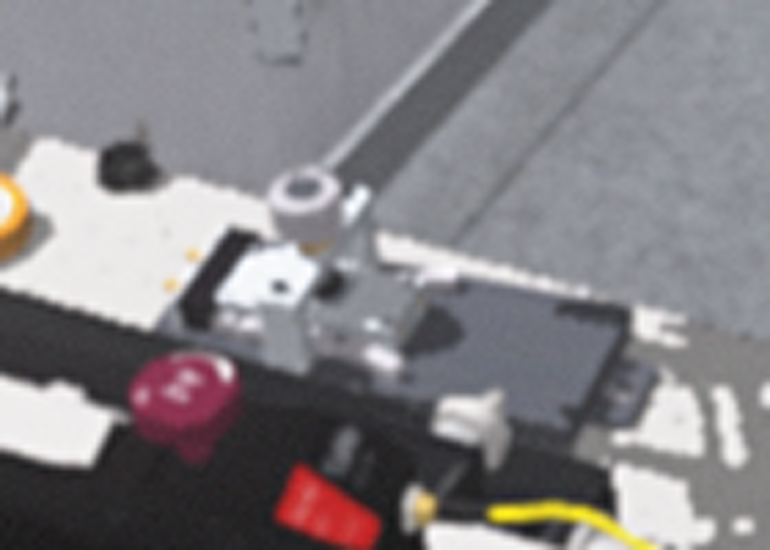

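```bash
python3 - <<'E'
from h import *
plan([.40,.0,.2],-2.55,9)
a=cv2.imread('pics/s9.png').astype(np.float32);b=cv2.imread('pics/s12.png').astype(np.float32)
T=cv2.resize(a[167:184,158:173],None,fx=10,fy=10,interpolation=2);B=cv2.resize(b[160:195,150:182],None,fx=10,fy=10,interpolation=2)
r=cv2.matchTemplate(B,T,5);_,v,_,m=cv2.minMaxLoc(r);print(v,'shift px',m[0]/10+150-158,m[1]/10+160-167)
s=cams.snapshot('side');print('expected for 5.75mm',proj(s,[.432,-.263,.0953])-proj(s,[.432,-.263,.101]))
E
```

```text
t 25.23 p [ 0.431  -0.2628  0.1974] r [ 3.1364e+00 -3.0000e-03 -2.5818e+00] w 0.0663 F [ 1.8 -1.8  3. ] T [-0.04  0.06  0.03] j [-0.66 -0.01  1.48 -0.    1.67  1.92]
fixture xy [-0.0006 -0.0005]
[{"x": -0.0126, "y": 0.0266, "z": -0.0002, "rx": 0.03, "ry": -0.02, "rz": -0.2}, {"x": -0.0127, "y": 0.0265, "z": -0.0002, "rx": 0.03, "ry": -0.02, "rz": -0.2}, {"x": -0.0128, "y": 0.0265, "z": -0.0002, "rx": 0.03, "ry": -0.02, "rz": -0.2}, {"x": -0.0129, "y": 0.0264, "z": -0.0002, "rx": 0.03, "ry": -0.02, "rz": -0.2}, {"x": -0.013, "y": 0.0264, "z": -0.0002, "rx": 0.03, "ry": -0.02, "rz": -0.2}, {"x": -0.0131, "y": 0.0263, "z": -0.0002, "rx": 0.03, "ry": -0.02, "rz": -0.2}, {"x": -0.0132, "y": 0.0263, "z": -0.0003, "rx": 0.03, "ry": -0.02, "rz": -0.2}, {"x": -0.0132, "y": 0.0263, "z": -0.0003, "rx": 0.03, "ry": -0.02, "rz": -0.2}, {"x": -0.0133, "y": 0.0262, "z": -0.0003, "rx": 0.03, "ry": -0.02, "rz": -0.2}]
0.8449741005897522 shift px 0.09999999999999432 1.5
expected for 5.75mm [0.31652836 1.78434857]
```

Request:
jog_arm(
  series=[
    {"x":-0.0127,"y":0.0265,"z":0,"rx":0,"ry":0,"rz":0},
    {"x":-0.0127,"y":0.0265,"z":0,"rx":0,"ry":0,"rz":0},
    {"x":-0.0127,"y":0.0265,"z":0,"rx":0,"ry":0,"rz":0},
    {"x":-0.0127,"y":0.0265,"z":0,"rx":0,"ry":0,"rz":0},
    {"x":-0.013,"y":0.0265,"z":0,"rx":0,"ry":0,"rz":0},
    {"x":-0.013,"y":0.0265,"z":0,"rx":0,"ry":0,"rz":0},
    {"x":-0.013,"y":0.0265,"z":0,"rx":0,"ry":0,"rz":0},
    {"x":-0.013,"y":0.0265,"z":0,"rx":0,"ry":0,"rz":0},
  ],
)

```text
time: 25.95
tool_pos: [0.404, -0.0253, 0.1968]
ee_rot: [3.141, -0.002, -2.584]
wrist_force: [-0.8, 0.7, 0.3]
width: 0.0659
```

```bash
python3 - <<'E'
from h import *
st()
t=snap('top','t13.png')
a=cv2.resize(t['img'][160:260,310:450,::-1],None,fx=5.5,fy=5.5,interpolation=2)
for i,(x,y,z) in enumerate([(20,45,.036),(-20,45,.036),(20,-45,.036),(-20,-45,.036)]):
    u=proj(t,[*fx(x/1e3,y/1e3),z]); c=((u-[310,160]+.5)*5.5-.5).round().astype(int); cv2.drawMarker(a,tuple(int(q) for q in c),(0,0,255),0,12,1)
cv2.imwrite('pics/t13a.png',a)
E
```

```text
t 25.95 p [ 0.404  -0.0253  0.1968] r [ 3.1414e+00 -1.9000e-03 -2.5842e+00] w 0.0659 F [-0.8  0.7  0.3] T [ 0.11  0.12 -0.02] j [-0.2  -0.24  1.69 -0.    1.69  2.38]
fixture xy [0.003  0.2385]
```

View pics/t13a.png

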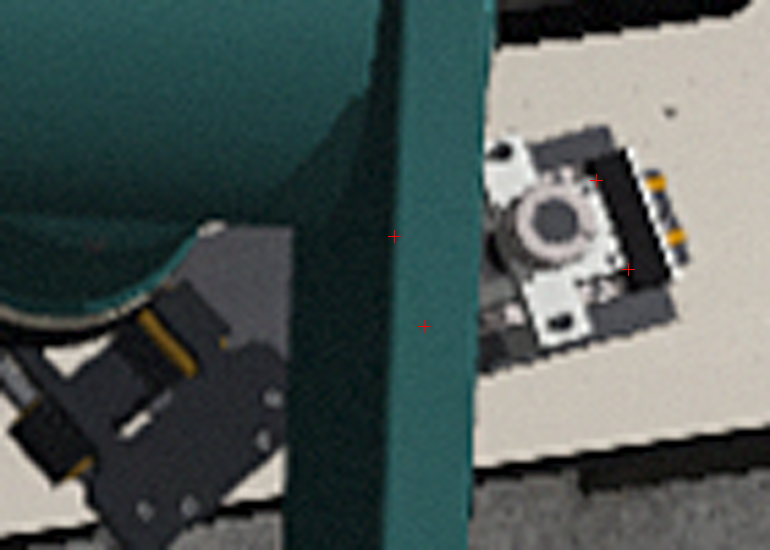

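View pics/t13.png

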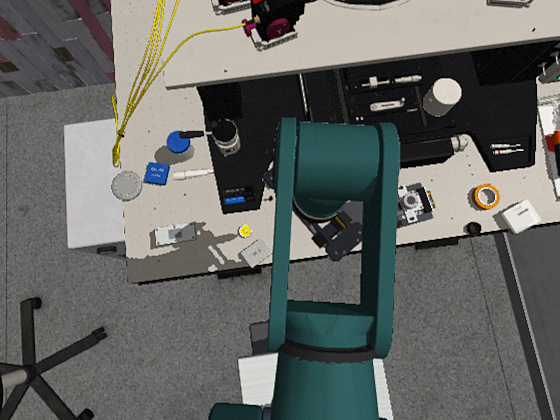

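```bash
python3 - <<'E'
from h import *
print(ticket.close_job()); st()
E
```

```text
the job is handed in; nothing more can be done
None
the job is handed in; nothing more can be done
```

The top module is clamped home in the test fixture, and the job was handed in at about 26 s of the 72 s allowed. No verdict was reported.

**What I did**
- I lifted the top module off the pile and laid it flat on the mouth of the fixture.
- I pushed it in with closed fingers until it stopped. The tool came to rest 52.5 mm in front of the clamp axis (about 53 mm expected), with the force up from under 1.5 N to about 5 N, and a second push did not move it.
- I then turned the knob clockwise in two grips of 4.64 and 4.34 rad, 8.98 rad in total.

**Last checks**
- **Module:** the top view shows its nose flush against the connector block. The arm hid the rear end in that picture.
- **Knob:** the tool sank with the knob as the thread pitch predicts during both grips. The camera showed the knob dropping 1.5 pixels against 1.8 expected, which is only a rough match.
- **Pile:** the other two modules still lie where they were in the picture; I did not measure them to the millimetre.

**Not confirmed**
- **Clamp force:** I could not measure the foot's force. The knob's starting angle was only known to be 0 to 1.2 rad, so it ended about 2.7 to 3.9 rad past first touch (half a turn is 3.14). From the spring figures given, that is roughly 6.4 to 8 N, above the 4 N needed.
- **Grip width:** the gripper read 32 mm on the 34 mm knob. I saw no sign of slipping.

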